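# Close up a stack of nesting wax trays

## Task

Close up the stack of white wax trays: move the talc bottle aside and stand it upright on the bench, then put the deep tray it was blocking onto the footed stack base, then the shallow tray on that and the ribbed lid on top, each lowered gently with its two clipped corners over the clipped corners below so that its skirt drops fully home. Keep the pieces of green wax in their trays, leave the base where it stands, and do not knock over the bottle or disturb the wax tree and the rubber mould.

Things in the scene. Friction and masses are not known exactly. Their poses are not given: they have to be found in the camera images.
- stack_base: Loose white bottom tray, 0.7 kg. Metal foot plate 86 x 128 mm, top at 7 mm; on it the open body, 54 (x) by 96 mm (y), walls 3 mm, floor at 9 mm, rounded rim at 26 mm. Key: the body's two corners at +y are clipped 14 mm at 45 degrees, those at -y are square (so on trays and lid). Origin: centre of underside; y along the length to the clipped end, z up.
- deep_tray: White tray, 0.13-0.25 kg. Skirt 62 x 104 mm outside, hollow below, 9 mm deep (see point); body above it 54 (x) by 96 mm (y), walls 3 mm, floor 12, rim 40 mm high. Grasp the body across x, above the ledge that the skirt's top makes at 12 mm. Clipped end +y. Origin: centre of the skirt's underside, z up. Home: origin 17 mm over the base's, axes in line. Bottle 8-20 mm off its -x side.
- deep_skirt (a point): Middle of the deep tray's skirt mouth, 0 mm above its origin. The skirt of each tray and of the lid is 57 x 99 mm inside with clipped corners to match: it slips over a 54 x 96 mm body below with 1.5 mm play each side, edges rounded, until the floor sits on the rim 9 mm down. Turned half round it rides up and does not seat.
- shallow_tray: White tray, 0.1-0.19 kg: the same as the deep tray in every measure (skirt, ledge at 12 mm, body 54 x 96 mm, floor 12 mm, clipped end +y) but its rim is only 28 mm high. Origin: centre of the skirt's underside, y along the length, z up. Fully home on the deep tray its origin is 31 mm above the deep tray's.
- tray_lid: White lid, 0.07-0.14 kg: the trays' skirt (62 x 104 mm outside, 9 mm deep, clipped corners at +y) under a flat closed top at 12 mm, with a grip rib 14 mm wide (x), y from -36 to +28 mm, up to 33 mm high: grasp it across x. Origin: centre of the skirt's underside, y along the length, z up. Fully home its origin is 19 mm above the shallow tray's.
- talc_bottle: White bottle with a blue cap, round, 60 mm diameter, 144 mm tall, 0.2 to 0.3 kg, upright, close to the deep tray on the robot's side. Origin: centre of its underside, z up.
- wax_tree: Bystander: wax tree on a round black foot of 100 mm diameter, 150 mm tall, light and easily knocked. Origin: centre of its underside.
- rubber_mould: Bystander: white rubber mould block, 56 x 82 x 28 mm, lying flat. Origin: centre of its underside, y along its length.
- wax_base: Loose piece of green wax rod, 12 mm diameter, 26 mm long, lying in the stack base. Origin at mid-length, on its lower side at the start.
- wax_deep: The same kind of piece of wax, lying in the deep tray.
- wax_shallow: The same kind of piece of wax, lying in the shallow tray.
Not all that is in view belongs to the job. Leave any red look-alike of the shallow_tray alone.

How it is judged:
By the outcome, as a careful person would: the job done as asked, in the order asked, and still so for the second after the job is handed in, with the robot touching nothing.
It also fails if it takes over 72 s, if anything falls off the work surface, if the arm or the gripper's body presses on something with over 40 N, if the wrist force passes 120 N, or if a joint passes its speed limit or range.

## Robot

A 7-joint arm with a two-finger parallel gripper is mounted at the origin on a cart in front of the work surface, level with it; the furniture and walls round the work are solid. World frame = base frame: x ahead of the robot, y to its left, z up, the work surface at z = 0. Lengths are in m, angles in rad, forces in N, time in s.
With the tool pointing down it reaches from about 0.4 to 0.875 m from the base axis. Payload 19.3 kg.
Tool frame: the origin (TCP) lies on the centre line of the jaws, within the pads' length; the fingertips stand 22 mm ahead of it and the grasp point (between the pads) lies 3 mm ahead of it; y points along the fingers, z is the direction in which the jaws open and shut, and the axes are right-handed (so a half turn about y gives the same grasp; the last joint's range is limited). The gripper opens to 85 mm and grips with 20 to 120 N. Pads are 22 mm wide; open, the fingers measure 114 mm over their backs; the gripper's body (76 mm by 85 mm) begins 54 mm behind the grasp point. The pads swing forward as they close: fully open they stand 13 mm farther back than shut.
Start: joints at [1.044, 0.521, -0.036, 1.599, 0.021, 1.021, -0.113], TCP at [0.276, -0.561, 0.253] pointing down, gripper open.
Joint ranges: [-2.91, 2.91], [-0.3, 2.13], [-1.5, 1.42], [0.17, 2.43], [-1.26, 4.41], [0.16, 1.93], [-2.52, 2.52]. Speed limits (rad/s): [1.89, 1.89, 2.39, 2.39, 3.01, 3.01, 3.01].

## Interface

Orientations are given as a 3x3 rotation matrix whose columns are the frame's x, y, z axes.
In Python, from rig import robot gives the robot as it stands.
- The arm moves only by the tool apply_moves, never from a script. Its argument "motion" is one flat list of numbers, 7 for each row, row after row: the shift along the tool's x, y, z in units of 0.1 m (1.0 is 0.1 m), then the turn, a rotation vector about the tool's x, y, z in units of 30 degrees (1.0 is 30 degrees), then the opening, from 0 (shut) to 1 (fully open). In form: [x, y, z, wx, wy, wz, claw, x, y, z, wx, wy, wz, claw, ...]. A call has 1 to 12 rows; each row is the pose to reach, as a shift and turn from the pose measured when the call began, along the tool's axes at that moment; what a row does not reach only later rows make up. A row lasts 1/12 s, in which the tool goes at most 41.7 mm and 7.16 degrees, less where a joint would pass 70% of its speed; a pose out of reach is approached as far as the arm can. A call with a number of a shift or a turn outside -1 to 1 is refused whole. A call with a gripper value outside its range is refused whole. The fingers move at their own pace and stop on an object; the grip force is fixed at half the most. Time passes only in rows, so rows that repeat a pose let the fingers close. It gives the time, the measured TCP pose, the force and the opening at its end, in the units of the state.
- robot.read_state(): the state, without advancing time (a new reading comes with each control period).
- robot.get_image(name): name is "scene" or "top" or "wrist"; returns the picture (420x560x3 uint8, red, green, blue); there is no depth.
- robot.camera_model(name): a dict with "vfov" (degrees; the focal length in pixels is half the picture's height over the tangent of half this angle, whatever the lens; pixels are square), "cx", "cy" (the principal point, pixels), "view" (4x4, takes a point from world to camera coordinates). Camera axes: x right, y down, z forward; pixel columns grow to the right and rows downward; lengths in m; the calibration is good to about 2 mm. A picture is of the moment at which its call begins: read the wrist's pose just before it. camera_model takes no time and is no camera call; for the wrist camera it gives the pose at the moment of the call.
- robot.close_job(): hands the job in, once; it reports no verdict.
Trained networks look in the newest picture that a camera, given by its name, has taken for a name from the list of things; names that differ only in an ending like _2 or _b are one class to them, and where a whole thing is asked for, a point or a joint stands for the part that bears it (a point fixed in the world has none). Each returns a list of dicts, best first, with "score" (0 to 1); they miss things now and then, are a little off and sometimes report something else, mostly with a low value. They report only what shows in the picture. A call takes as long as a camera call. They do not tell look-alikes from the thing itself.
- robot.silhouettes(name, camera): "region" (420x560 bool, what is visible of it) and "location" ([column, row] in pixels, amid what is visible of it).
The state is a dict: "time": time; "joints": joint angles; "dq": joint speeds; "joint_torque": joint torques, N m; "ee_pos": TCP position; "tool_rot": TCP orientation; "wrist_force": force on the tool from outside, world axes, zero at the start; "wrist_torque": the same for the moment, N m; "opening": finger opening in m.
Only numpy, scipy, OpenCV 4.12 (cv2) and the standard library are available. Lean on these libraries where they do the work, as an engineer would, in place of code of your own. Each camera call takes 0.05 s, during which the arm holds its last target.

## Working session

There is one attempt and no reset: what is moved stays moved. The work goes in short steps, Python scripts to look and compute and a tool call to move; the robot and the scene stay as the last step left them, time stands still between calls to the robot, and variables do not carry over. Pictures are saved under pics/ and viewed, and the job is handed in when it is done.

Besides the shell and the picture viewer there is one more tool, called after ">>>" as a command line: name --argument value ..., lists and objects as JSON in quotes. apply_moves: Moves the arm, as the interface text tells. Shifts and turns lie within -1 to 1; 1 stands for 0.1 m of shift or 30 degrees of turn. Its arguments: {"type":"object","properties":{"motion":{"type":"array","items":{"type":"number","minimum":-1,"maximum":1}}},"required":["motion"]}

```bash
ls -la; mkdir -p pics; python3 - <<'E'
from rig import robot
import cv2
for n in ["scene","top","wrist"]:
    im=robot.get_image(n); cv2.imwrite(f"pics/a_{n}.png",im[:,:,::-1])
    m=robot.camera_model(n); print(n,m)
print(robot.read_state())
E
```

```text
total 12
drwxr-xr-x  3 agent agent 4096 Dec  6 22:23 .
drwxr-xr-x 23 root  root  4096 Dec  6 22:23 ..
drwxr-xr-x  2 agent agent 4096 Dec  6 22:23 pics
scene {'vfov': 46.44852391709435, 'cx': 283.82970758863735, 'cy': 204.81486962029516, 'view': array([[-0.69845239, -0.71562658, -0.00654645,  0.55133643],
       [-0.56397318,  0.55602373, -0.61055046,  0.1844377 ],
       [ 0.44056612, -0.42274841, -0.7919503 ,  1.4625345 ],
       [ 0.        ,  0.        ,  0.        ,  1.        ]])}
top {'vfov': 54.25279063526142, 'cx': 279.9023294824231, 'cy': 209.30359736265675, 'view': array([[ 0.01900508, -0.9996808 ,  0.01664624,  0.20997993],
       [-0.99777503, -0.02002775, -0.06359143,  0.54838815],
       [ 0.06390452, -0.01540064, -0.99783718,  1.34434683],
       [ 0.        ,  0.        ,  0.        ,  1.        ]])}
wrist {'vfov': 63.76361271369741, 'cx': 275.6704954627805, 'cy': 209.76270441708147, 'view': array([[ 4.40545398e-01, -8.97729891e-01, -8.91999989e-04,
        -6.24805105e-01],
       [-8.47760083e-01, -4.16350049e-01,  3.28565791e-01,
        -4.23473673e-02],
       [-
[... 297 characters left out ...]
q': array([ 6.54807604e-04, -1.46858832e-03, -6.05666776e-04, -1.15474096e-03,
       -1.98634031e-05,  8.26863677e-04,  3.27602430e-04]), 'joint_torque': array([ 1.53567860e-03, -9.27382636e+01,  1.98077627e+00, -3.70054328e+01,
        1.79312815e-02,  6.40872109e-03,  1.33265794e-04]), 'ee_pos': array([ 0.27554314, -0.56073027,  0.25288272]), 'tool_rot': array([[-8.97475228e-01, -4.33137976e-04,  4.41064651e-01],
       [-4.41064859e-01,  7.33498794e-04, -8.97474931e-01],
       [ 6.52100856e-05, -9.99999637e-01, -8.49338939e-04]]), 'wrist_force': array([-0.36694453,  0.42077468,  0.67563269]), 'wrist_torque': array([-0.06366866, -0.02813711, -0.00638446]), 'opening': 0.08556069668968773}
```

View pics/a_top.png

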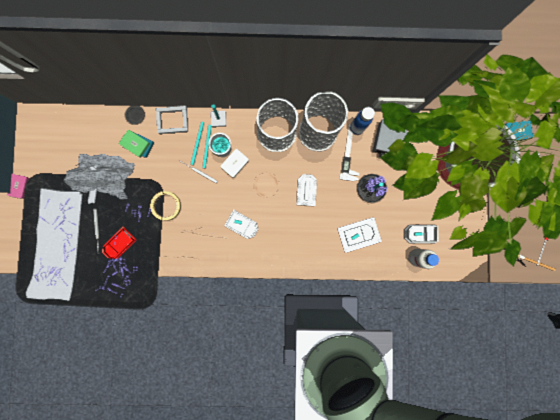

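View pics/a_scene.png

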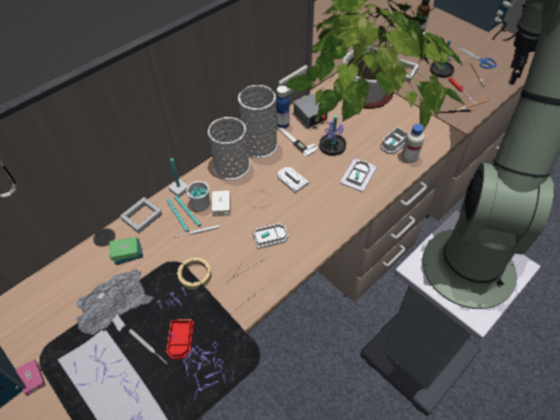

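View pics/a_wrist.png

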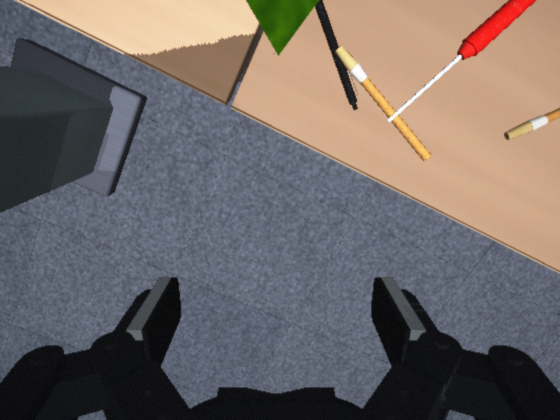

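```bash
cat > h.py <<'E'
import numpy as np, cv2
from rig import robot
def K(m):
    f=210/np.tan(np.radians(m['vfov']/2)); return f,m['cx'],m['cy']
def proj(m,P):
    P=np.atleast_2d(P); f,cx,cy=K(m); V=m['view']
    c=P@V[:3,:3].T+V[:3,3]; return np.c_[f*c[:,0]/c[:,2]+cx, f*c[:,1]/c[:,2]+cy]
def back(m,uv,z):
    uv=np.atleast_2d(uv).astype(float); f,cx,cy=K(m); V=m['view']; R=V[:3,:3]; o=-R.T@V[:3,3]
    d=np.c_[(uv[:,0]-cx)/f,(uv[:,1]-cy)/f,np.ones(len(uv))]@R
    return o+d*((z-o[2])/d[:,2])[:,None]
E
python3 - <<'E'
from h import *
robot.get_image("top")
m=robot.camera_model("top")
for n in ["stack_base","deep_tray","shallow_tray","tray_lid","talc_bottle","wax_tree","rubber_mould"]:
    for r in robot.silhouettes(n,"top"):
        reg=r['region'].astype(np.uint8)
        c=max(cv2.findContours(reg,0,2)[0],key=cv2.contourArea)
        P=back(m,c[:,0,:],0.01)[:,:2]
        rc=cv2.minAreaRect((P*1000).astype(np.float32))
        print(n,round(r['score'],2),np.round(r['location']),np.round(back(m,r['location'],0.02)[0],3),reg.sum(),np.round(rc[0]),np.round(rc[1]),round(rc[2],1))
print(robot.read_state()['time'])
im=robot.get_image("top")[:,:,::-1]
cr=lambda x,y,s=40:cv2.resize(im[y-s:y+s,x-s:x+s],(390,290) if 0 else (290,290),interpolation=cv2.INTER_CUBIC)
g=np.vstack([np.hstack([cr(360,235),cr(423,240)]),np.hstack([cr(240,223),cr(307,190)])])
cv2.imwrite("pics/b.png",g)
E
```

```text
stack_base 0.64 [358. 230.] [ 0.481 -0.039  0.02 ] 934 [466. -43.] [ 87. 128.] 17.9
deep_tray 0.61 [421. 235.] [ 0.468 -0.249  0.02 ] 487 [ 475. -250.] [ 53. 105.] 1.1
shallow_tray 0.9 [118. 247.] [0.41  0.747 0.02 ] 564 [417. 752.] [ 63. 105.] 46.6
shallow_tray 0.83 [240. 224.] [0.493 0.35  0.02 ] 534 [490. 348.] [105.  63.] 60.7
tray_lid 0.81 [303. 191.] [0.607 0.145 0.02 ] 509 [609. 134.] [98. 60.] 0.9
talc_bottle 0.95 [420. 258.] [ 0.391 -0.246  0.02 ] 513 [ 392. -257.] [105.  64.] 79.8
wax_tree 0.77 [369. 184.] [ 0.633 -0.075  0.02 ] 665 [624. -87.] [91. 95.] 1.2
rubber_mould 0.89 [234. 162.] [0.697 0.375 0.02 ] 439 [696. 378.] [61. 85.] 52.0
0.55
```

View pics/b.png

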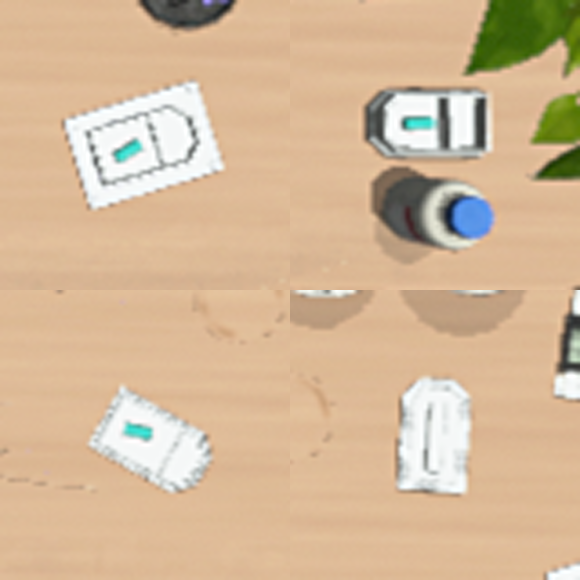

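```bash
python3 - <<'E'
from h import *
for n in ["top","scene"]:
    im=cv2.cvtColor(robot.get_image(n),cv2.COLOR_RGB2HSV); m=robot.camera_model(n)
    b=((im[...,0]>100)&(im[...,0]<120)&(im[...,1]>120)&(im[...,2]>120)).astype(np.uint8)
    k,l,s,c=cv2.connectedComponentsWithStats(b)
    for i in range(1,k):
        if s[i,4]>25: print(n,s[i],c[i],back(m,c[i],.14)[0])
    for r in robot.silhouettes("talc_bottle",n)[:1]:
        ys,xs=np.where(r['region']); j=ys.argmax(); print(xs.min(),xs.max(),ys.min(),ys.max())
        # fit: cylinder silhouette IoU
        from scipy.optimize import minimize
        t=np.linspace(0,6.283,40)
        def cost(p):
            P=np.vstack([np.c_[p[0]+a*np.cos(t),p[1]+a*np.sin(t),z+0*t] for a,z in((.03,0),(.03,.09),(.018,.144))])
            h=cv2.convexHull(proj(m,P).astype(np.float32)); q=np.zeros((420,560),np.uint8)
            cv2.fillConvexPoly(q,np.round(h*16).astype(np.int32),1,shift=4); q=q>0
            return 1-(q&r['region']).sum()/(q|r['region']).sum()
        g=min(((cost((x,y)),x,y) for x in np.arange(.36,.44,.002) for y in np.arange(-.29,-.21,.002)))
        print(n,g)
E
```

```text
top [428 254  11  11  94] [432.60638298 259.37234043] [ 0.39449276 -0.23980475  0.14      ]
408 439 248 268
top (np.float64(0.0406654343807763), np.float64(0.394), np.float64(-0.23999999999999994))
scene [413 125  10   6  47] [417.61702128 127.65957447] [ 0.39540112 -0.23810808  0.14      ]
401 423 124 162
scene (np.float64(0.07320644216691063), np.float64(0.4), np.float64(-0.24199999999999994))
```

```bash
cat >> h.py <<'E'
from scipy.spatial.transform import Rotation as Rn
def st():
    s=robot.read_state(); R=s['tool_rot']; p=s['ee_pos']
    print("t",round(s['time'],2),"p",np.round(p,4),"psi",round(np.degrees(np.arctan2(R[1,2],R[0,2])),2),"tilt",np.round(R[:2,1]*57.3,2),"q",np.round(s['joints'],3),"F",np.round(s['wrist_force'],1),"M",np.round(s['wrist_torque'],2),"op",round(s['opening']*1000,1)); return s
def go(pos,psi):
    """psi deg: world angle of tool z, tool y straight down"""
    s=st(); R=s['tool_rot']; a=np.radians(psi)
    z=np.array([np.cos(a),np.sin(a),0]); y=np.array([0,0,-1.]); T=np.c_[np.cross(y,z),y,z]
    d=R.T@(np.array(pos)-s['ee_pos']); w=Rn.from_matrix(R.T@T).as_rotvec()
    print("shift",np.round(d*10,3),"turn",np.round(np.degrees(w)/30,3))
    k=max(1,np.abs(d).max()/.1,np.abs(np.degrees(w)).max()/30); print("per-call x",round(k,2),np.round(np.r_[d*10,np.degrees(w)/30]/k,3))
E
python3 -c "
from h import *
go((.397,-.240,.25),-90)"
```

```text
t 0.8 p [ 0.2756 -0.5609  0.2533] psi -63.83 tilt [-0.  0.] q [ 1.044  0.521 -0.036  1.599  0.021  1.021 -0.113] F [-0.6 -0.7  0.2] M [-0.04  0.04 -0.01] op 85.2
shift [-2.505  0.033 -2.345] turn [0.    0.872 0.   ]
per-call x 2.5 [-1.     0.013 -0.936  0.     0.348  0.   ]
```

>>> apply_moves --motion '[-1,0,-0.94,0,0.87,0,1,-1,0,-0.94,0,0.87,0,1,-1,0,-0.94,0,0.87,0,1,-1,0,-0.94,0,0.87,0,1]'

```text
time: 1.13
ee_pos: [0.326, -0.4277, 0.2533]
tool_rot: [[-1.0, 0.001, -0.002], [0.002, 0.002, -1.0], [-0.001, -1.0, -0.002]]
wrist_force: [0.7, 0.1, 1.0]
opening: 0.0852
```

```bash
python3 -c "
from h import *
go((.397,-.240,.25),-90)"
```

```text
t 1.13 p [ 0.326  -0.4277  0.2533] psi -90.09 tilt [0.05 0.11] q [ 0.78   0.384  0.04   1.832 -0.021  0.927 -0.742] F [0.7 0.1 1. ] M [ 0.03 -0.01 -0.02] op 85.2
shift [-0.707  0.038 -1.878] turn [ 0.004 -0.003 -0.002]
per-call x 1.88 [-0.376  0.02  -1.     0.002 -0.002 -0.001]
```

>>> apply_moves --motion '[-0.4,0,-1,0,0,0,1,-0.4,0,-1,0,0,0,1,-0.4,0,-1,0,0,0,1]'

```text
time: 1.38
ee_pos: [0.3672, -0.3248, 0.2537]
tool_rot: [[-1.0, 0.001, -0.0], [0.0, 0.002, -1.0], [-0.001, -1.0, -0.002]]
wrist_force: [1.2, -0.7, -0.0]
opening: 0.0851
```

```bash
python3 -c "
from h import *
go((.397,-.240,.25),-90)
im=robot.get_image('wrist');cv2.imwrite('pics/c.png',im[:,:,::-1])"
```

```text
t 1.38 p [ 0.3672 -0.3248  0.2537] psi -90.01 tilt [0.08 0.13] q [ 0.603  0.308  0.002  1.946 -0.004  0.888 -0.963] F [ 1.2 -0.7 -0. ] M [-0.04 -0.09  0.01] op 85.1
shift [-0.298  0.04  -0.848] turn [ 0.004 -0.    -0.003]
per-call x 1 [-0.298  0.04  -0.848  0.004 -0.    -0.003]
```

View pics/c.png

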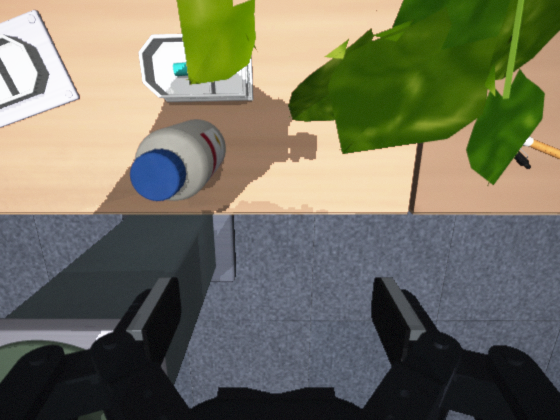

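```bash
python3 - <<'E'
from h import *
st()
m1=robot.camera_model("top");m2=robot.camera_model("wrist")
print(-m2['view'][:3,:3].T@m2['view'][:3,3])
for z in np.arange(0.1,.6,.05):
    print(round(z,2),back(m1,[431,221],z)[0][:2],back(m2,[195,82],z)[0][:2],back(m2,[250,60],z)[0][:2])
im=robot.get_image("top")[:,:,::-1]; cv2.imwrite("pics/d.png",cv2.resize(im[150:290,350:490],(800,600) if 0 else (600,600),interpolation=cv2.INTER_CUBIC))
im=robot.get_image("scene")[:,:,::-1]; cv2.imwrite("pics/d2.png",cv2.resize(im[20:220,320:520],(600,600),interpolation=cv2.INTER_CUBIC))
E
```

```text
t 1.43 p [ 0.3694 -0.3207  0.2538] psi -89.74 tilt [0.12 0.23] q [ 0.599  0.306 -0.003  1.948 -0.005  0.888 -0.967] F [6.  4.8 1.3] M [ 0.25 -0.38  0.01] op 85.5
[ 0.4539288  -0.32100613  0.37376851]
0.1 [ 0.51163766 -0.25094898] [ 0.46167248 -0.25871622] [ 0.47714869 -0.30081193]
0.15 [ 0.50950184 -0.23160021] [ 0.46025821 -0.2700926 ] [ 0.4729079  -0.30450012]
0.2 [ 0.50736601 -0.21225145] [ 0.45884393 -0.28146898] [ 0.46866711 -0.30818831]
0.25 [ 0.50523019 -0.19290268] [ 0.45742966 -0.29284537] [ 0.46442632 -0.3118765 ]
0.3 [ 0.50309437 -0.17355391] [ 0.45601538 -0.30422175] [ 0.46018554 -0.31556469]
0.35 [ 0.50095855 -0.15420515] [ 0.45460111 -0.31559814] [ 0.45594475 -0.31925287]
0.4 [ 0.49882273 -0.13485638] [ 0.45318683 -0.32697452] [ 0.45170396 -0.32294106]
0.45 [ 0.49668691 -0.11550761] [ 0.45177256 -0.3383509 ] [ 0.44746317 -0.32662925]
0.5 [ 0.49455109 -0.09615884] [ 0.45035828 -0.34972729] [ 0.44322238 -0.33031744]
0.55 [ 0.49241527 -0.07681008] [ 0.44894401 -0.36110367] [ 0.4389816  -0.33400563]
```

View pics/d.png

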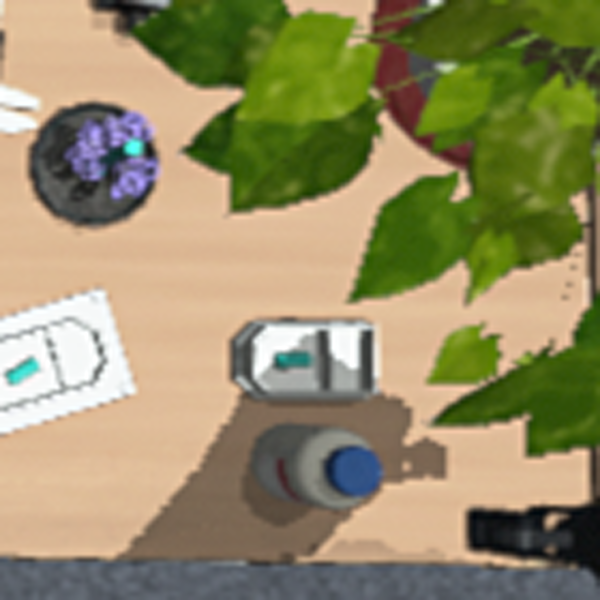

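View pics/d2.png

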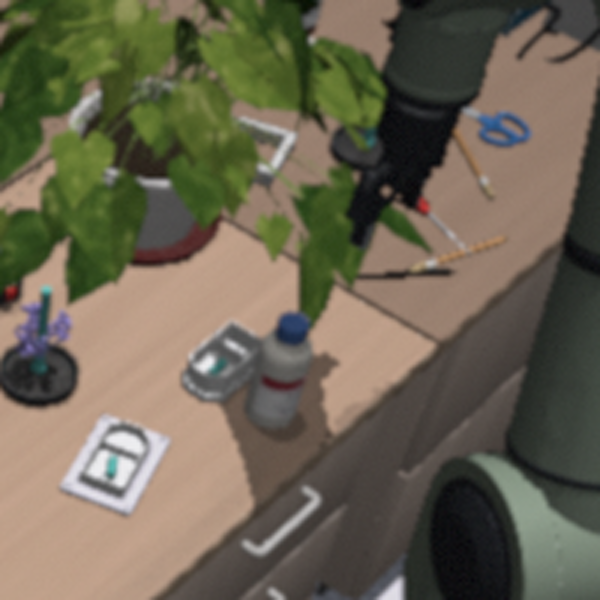

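```bash
python3 - <<'E'
from h import *
m1=robot.camera_model("top");m2=robot.camera_model("wrist");m3=robot.camera_model("scene")
# leaf candidates: small leaf: top crop d leftmost (428,383) ; wrist
t=np.array([350,150])+np.array([[428,383],[475,325],[350,300],[432,422]])*140/600
w=np.array([[195,82],[215,0],[290,103],[345,152]])
sc=np.array([320,20])+np.array([[278,258],[310,315],[430,250]])*200/600
for z in np.arange(0.05,.5,.05):
    print(round(z,2),[np.round(back(m1,a,z)[0][:2],3) for a in t],'W',[np.round(back(m2,a,z)[0][:2],3) for a in w],'S',[np.round(back(m3,a,z)[0][:2],3) for a in sc])
E
```

```text
0.05 [array([ 0.455, -0.332]), array([ 0.5  , -0.368]), array([ 0.517, -0.272]), array([ 0.426, -0.334])] W [array([ 0.461, -0.253]), array([ 0.525, -0.275]), array([ 0.443, -0.339]), array([ 0.399, -0.392])] S [array([ 0.522, -0.411]), array([ 0.433, -0.355]), array([ 0.397, -0.558])]
0.1 [array([ 0.455, -0.31 ]), array([ 0.498, -0.345]), array([ 0.515, -0.253]), array([ 0.427, -0.313])] W [array([ 0.46 , -0.265]), array([ 0.514, -0.283]), array([ 0.445, -0.337]), array([ 0.407, -0.382])] S [array([ 0.494, -0.357]), array([ 0.409, -0.303]), array([ 0.375, -0.498])]
0.15 [array([ 0.456, -0.288]), array([ 0.497, -0.322]), array([ 0.513, -0.234]), array([ 0.428, -0.291])] W [array([ 0.458, -0.276]), array([ 0.503, -0.291]), array([ 0.446, -0.335]), array([ 0.415, -0.372])] S [array([ 0.466, -0.303]), array([ 0.385, -0.252]), array([ 0.352, -0.438])]
0.2 [array([ 0.456, -0.267]), array([ 0.495, -0.299]), array([ 0.51 , -0.214]), array([ 0.43 , -0.269])] W [array([ 0.457, -0.287]), array([ 0.491, -0.299]), array([ 0.447, -0.333]), array([ 0.423, -0.362])] S [array([ 0.439, -0.249]), arra
[... 770 characters left out ...]
22]), array([ 0.451, -0.327]), array([ 0.448, -0.331])] S [array([ 0.356, -0.087]), array([ 0.289, -0.045]), array([ 0.262, -0.198])]
0.4 [array([ 0.456, -0.18 ]), array([ 0.489, -0.207]), array([ 0.501, -0.136]), array([ 0.434, -0.182])] W [array([ 0.451, -0.332]), array([ 0.446, -0.33 ]), array([ 0.453, -0.325]), array([ 0.456, -0.321])] S [array([ 0.328, -0.033]), array([0.265, 0.007]), array([ 0.239, -0.138])]
0.45 [array([ 0.456, -0.158]), array([ 0.487, -0.184]), array([ 0.499, -0.117]), array([ 0.436, -0.16 ])] W [array([ 0.45 , -0.343]), array([ 0.435, -0.338]), array([ 0.454, -0.323]), array([ 0.464, -0.311])] S [array([0.3  , 0.021]), array([0.241, 0.058]), array([ 0.217, -0.078])]
```

>>> apply_moves --motion '[-0.28,0.04,-0.81,0,0,0,1,-0.28,0.04,-0.81,0,0,0,1,-0.28,0.04,-0.81,0,0,0,1,-0.28,0.3,-0.81,0,0,0,1,-0.28,0.5,-0.81,0,0,0,1]'

```text
time: 1.95
ee_pos: [0.3956, -0.2452, 0.2039]
tool_rot: [[-1.0, 0.003, 0.003], [-0.003, 0.001, -1.0], [-0.003, -1.0, -0.001]]
wrist_force: [1.2, 0.1, -1.0]
opening: 0.0857
```

```bash
python3 -c "
from h import *
go((.397,-.240,.106),-90)
im=robot.get_image('wrist');cv2.imwrite('pics/e.png',im[:,:,::-1])"
```

```text
t 1.95 p [ 0.3956 -0.2452  0.2039] psi -89.85 tilt [0.2  0.05] q [ 0.461  0.34  -0.039  2.058  0.016  0.741 -1.157] F [ 1.2  0.1 -1. ] M [ 0.01 -0.02 -0.09] op 85.7
shift [-0.01   0.979 -0.051] turn [ 0.002  0.005 -0.007]
per-call x 1 [-0.01   0.979 -0.051  0.002  0.005 -0.007]
```

View pics/e.png

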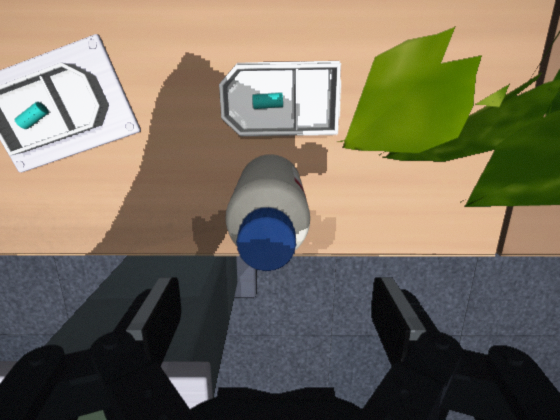

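```bash
python3 - <<'E'
from h import *
m=robot.camera_model("wrist"); print(proj(m,[[.397,-.24,.144],[.397,-.24,0],[.367,-.24,0.05],[.427,-.24,0.02]]), back(m,[[266,238]],.144))
# tray corner estimate skirt outer corners
print(back(m,[[340,60],[340,135],[240,62],[240,133]],.012), back(m,[[335,62],[335,130],[240,62]],.04))
E
```

```text
[[267.22176179 243.39106383]
 [271.11341035 180.82069341]
 [270.31957784 228.93975118]
 [270.66764205 153.63671596]] [[ 0.40036621 -0.239327    0.144     ]]
[[ 0.50416375 -0.29813481  0.012     ]
 [ 0.4424751  -0.30210408  0.012     ]
 [ 0.5025147  -0.21439393  0.012     ]
 [ 0.44406946 -0.21244756  0.012     ]] [[ 0.50046782 -0.2896056   0.04      ]
 [ 0.44976884 -0.29262037  0.04      ]
 [ 0.50037133 -0.21719252  0.04      ]]
```

>>> apply_moves --motion '[-0.03,0.4,-0.05,0,0,0,1,-0.03,0.8,-0.05,0,0,0,1,-0.03,0.98,-0.05,0,0,0,1,-0.03,0.98,-0.05,0,0,0,1,-0.03,0.98,-0.05,0,0,0,0,-0.03,0.98,-0.05,0,0,0,0,-0.03,0.98,-0.05,0,0,0,0,-0.03,0.98,-0.05,0,0,0,0,-0.03,0.98,-0.05,0,0,0,0,-0.03,0.98,-0.05,0,0,0,0]'

```text
time: 2.83
ee_pos: [0.3977, -0.2402, 0.1043]
tool_rot: [[-1.0, 0.001, 0.002], [-0.002, 0.002, -1.0], [-0.001, -1.0, -0.002]]
wrist_force: [-0.6, 0.8, 10.6]
opening: 0.0589
```

```bash
python3 -c "
from h import *
st()"
```

```text
t 2.83 p [ 0.3977 -0.2402  0.1043] psi -89.9 tilt [0.08 0.09] q [ 0.446  0.516 -0.038  2.131  0.035  0.495 -1.187] F [-0.6  0.8 10.6] M [-0.2   0.47 -0.11] op 58.9
```

>>> apply_moves --motion '[0,-0.3,0,0,0,0,0,0,-0.6,-0.2,0,0,0,0,-0.05,-0.8,-0.5,0,0,0,0,-0.1,-0.8,-0.85,0,0,0,0,-0.1,-0.8,-1,0,0,0,0]'

```text
time: 3.25
ee_pos: [0.409, -0.1373, 0.1871]
tool_rot: [[-1.0, 0.006, 0.004], [-0.004, 0.001, -1.0], [-0.006, -1.0, -0.001]]
wrist_force: [1.3, 1.1, -2.3]
opening: 0.0589
```

>>> apply_moves --motion '[-0.1,0,-0.4,0,0,0,0,-0.1,0,-0.8,0,0,0,0,-0.1,0,-1,0,0,0,0]'

```text
time: 3.5
ee_pos: [0.4191, -0.0335, 0.1889]
tool_rot: [[-1.0, 0.009, 0.006], [-0.006, 0.002, -1.0], [-0.009, -1.0, -0.002]]
wrist_force: [0.4, 0.8, -1.8]
opening: 0.0589
```

>>> apply_moves --motion '[-0.1,0,-0.4,0,0,0,0,-0.1,0,-0.8,0,0,0,0,-0.1,0,-1,0,0,0,0]'

```text
time: 3.75
ee_pos: [0.429, 0.0708, 0.1908]
tool_rot: [[-1.0, 0.012, 0.009], [-0.009, 0.004, -1.0], [-0.012, -1.0, -0.004]]
wrist_force: [1.0, 0.7, -1.7]
opening: 0.0588
```

>>> apply_moves --motion '[0,0,-0.4,0,0,0,0,0,0,-0.8,0,0,0,0,0,0,-1,0,0,0,0]'

```text
time: 4.0
ee_pos: [0.4281, 0.1754, 0.1929]
tool_rot: [[-1.0, 0.015, 0.012], [-0.012, 0.006, -1.0], [-0.015, -1.0, -0.006]]
wrist_force: [-0.6, 1.8, -2.3]
opening: 0.0587
```

```bash
python3 -c "
from h import *
go((.42,.17,.1043),-90)
im=robot.get_image('top');cv2.imwrite('pics/f.png',im[:,:,::-1])"
```

```text
t 4.0 p [0.4281 0.1754 0.1929] psi -89.31 tilt [0.86 0.37] q [-0.388  0.35  -0.161  2.08   0.089  0.701 -2.165] F [-0.6  1.8 -2.3] M [0.03 0.04 0.04] op 58.7
shift [0.095 0.884 0.059] turn [ 0.012  0.023 -0.029]
per-call x 1 [ 0.095  0.884  0.059  0.012  0.023 -0.029]
```

View pics/f.png

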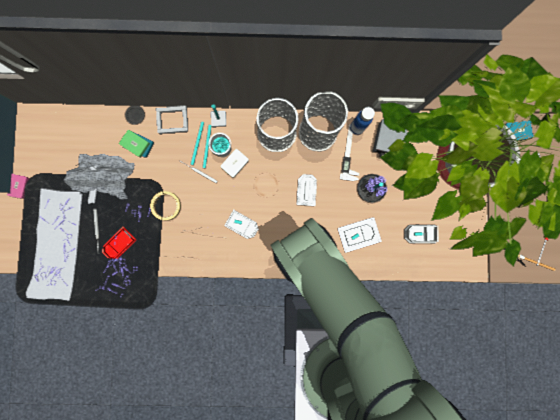

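>>> apply_moves --motion '[0.05,0.3,0.03,0.012,0.02,-0.03,0,0.05,0.6,0.03,0.012,0.02,-0.03,0,0.05,0.75,0.03,0.012,0.02,-0.03,0,0.05,0.83,0.03,0.012,0.02,-0.03,0,0.05,0.87,0.03,0.012,0.02,-0.03,0,0.05,0.88,0.03,0.012,0.02,-0.03,0]'

```text
time: 4.55
ee_pos: [0.4249, 0.1753, 0.1053]
tool_rot: [[-1.0, 0.0, 0.004], [-0.004, 0.001, -1.0], [-0.0, -1.0, -0.001]]
wrist_force: [0.2, -0.1, -1.8]
opening: 0.0587
```

```bash
python3 -c "
from h import *
go((.42,.17,.1043),-90)"
```

```text
t 4.55 p [0.4249 0.1753 0.1053] psi -89.77 tilt [0.   0.07] q [-0.416  0.51  -0.133  2.139  0.133  0.5   -2.216] F [ 0.2 -0.1 -1.8] M [-0.03 -0.05 -0.02] op 58.7
shift [0.049 0.01  0.053] turn [ 0.002  0.008 -0.   ]
per-call x 1 [ 0.049  0.01   0.053  0.002  0.008 -0.   ]
```

Lower until contact, release, then rise.

>>> apply_moves --motion '[0,0.01,0,0,0,0,0,0,0.015,0,0,0,0,0,0,0.015,0,0,0,0,1,0,0.015,0,0,0,0,1,0,0.015,0,0,0,0,1,0,0.015,0,0,0,0,1,0,0.0,0,0,0,0,1,0,-0.3,0,0,0,0,1,0,-0.7,0,0,0,0,1,0,-1,0,0,0,0,1]'

```text
time: 5.38
ee_pos: [0.4247, 0.1752, 0.2075]
tool_rot: [[-1.0, -0.0, 0.004], [-0.004, 0.002, -1.0], [0.0, -1.0, -0.002]]
wrist_force: [1.9, 0.4, -0.1]
opening: 0.0853
```

```bash
python3 -c "
from h import *
go((.475,-.235,.2),0)
for n in ('wrist','scene'):
  im=robot.get_image(n);cv2.imwrite('pics/g_%s.png'%n,im[:,:,::-1])"
```

```text
t 5.38 p [0.4247 0.1752 0.2075] psi -89.76 tilt [-0.    0.09] q [-0.383  0.33  -0.168  2.062  0.077  0.755 -2.165] F [ 1.9  0.4 -0.1] M [-0.   -0.03  0.01] op 85.3
shift [-0.487  0.069  4.105] turn [ 2.000e-03 -2.992e+00 -2.000e-03]
per-call x 4.1 [-0.119  0.017  1.     0.001 -0.729 -0.001]
```

View pics/g_wrist.png

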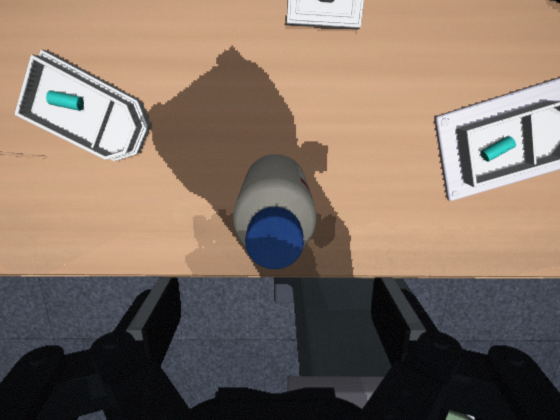

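View pics/g_scene.png

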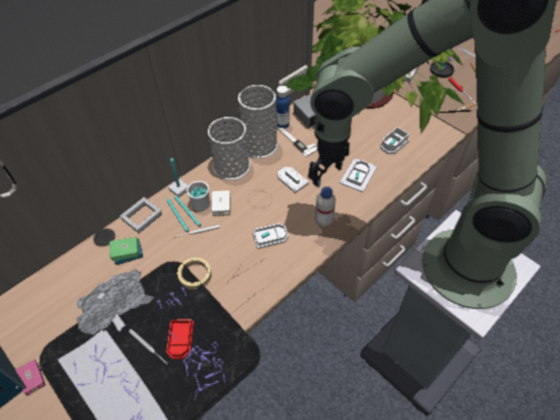

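>>> apply_moves --motion '[0.1,0,0.4,0,0,0,1,0.1,0,0.8,0,0,0,1,0.1,0,1,0,0,0,1]'

```text
time: 5.73
ee_pos: [0.416, 0.0724, 0.2091]
tool_rot: [[-1.0, 0.006, 0.002], [-0.002, 0.003, -1.0], [-0.006, -1.0, -0.003]]
wrist_force: [1.4, -1.1, -0.3]
opening: 0.0857
```

>>> apply_moves --motion '[0.1,0,0.4,0,0,0,1,0.1,0,0.8,0,0,0,1,0.1,0,1,0,0,0,1]'

```text
time: 5.98
ee_pos: [0.405, -0.0314, 0.2086]
tool_rot: [[-1.0, 0.005, -0.001], [0.001, 0.002, -1.0], [-0.005, -1.0, -0.002]]
wrist_force: [0.4, -0.6, -0.1]
opening: 0.0853
```

>>> apply_moves --motion '[0.15,0,0.4,0,0,0,1,0.15,0,0.8,0,0,0,1,0.15,0,1,0,0,0,1,0.15,0,1,0,0,0,1,0.15,0,1,0,0,0,1]'

```text
time: 6.4
ee_pos: [0.3896, -0.1323, 0.2081]
tool_rot: [[-1.0, 0.005, -0.003], [0.003, 0.002, -1.0], [-0.005, -1.0, -0.002]]
wrist_force: [-0.3, 0.5, -0.6]
opening: 0.0855
```

```bash
python3 -c "
from h import *
s=st();im=robot.get_image('wrist');st();cv2.imwrite('pics/h.png',im[:,:,::-1])
import pickle;pickle.dump((s,robot.camera_model('wrist')),open('h.pkl','wb'))"
```

```text
t 6.4 p [ 0.3896 -0.1323  0.2081] psi -90.19 tilt [0.28 0.12] q [ 0.208  0.252 -0.027  2.18   0.006  0.705 -1.396] F [-0.3  0.5 -0.6] M [ 0.05 -0.01  0.  ] op 85.5
t 6.45 p [ 0.3898 -0.1313  0.2081] psi -90.08 tilt [0.28 0.14] q [ 0.207  0.252 -0.028  2.18   0.006  0.705 -1.397] F [-0.7  1.5  0.3] M [ 0.07 -0.01  0.01] op 85.0
```

View pics/h.png

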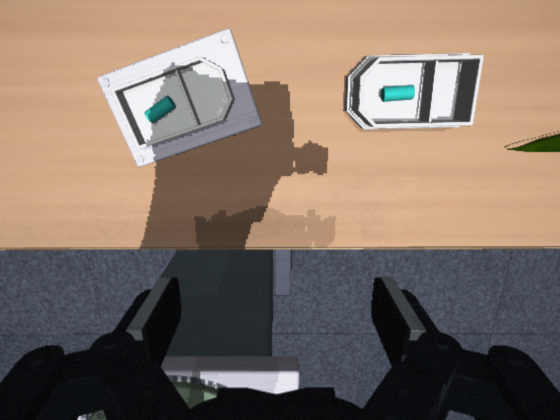

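```bash
cat >> h.py <<'E'
from scipy.optimize import minimize
def oct_(hx,hy,c): return np.array([[-hx,-hy],[hx,-hy],[hx,hy-c],[hx-c,hy],[-hx+c,hy],[-hx,hy-c]])*1e-3
def prism(p,z0,z1): return np.vstack([np.c_[p,0*p[:,0]+z0*1e-3],np.c_[p,0*p[:,0]+z1*1e-3]])
SK=oct_(31,52,16.3); BD=oct_(27,48,14); RECT=oct_(43,64,0)
MOD={'deep_tray':[prism(SK,0,12),prism(BD,12,40)],'shallow_tray':[prism(SK,0,12),prism(BD,12,28)],
 'tray_lid':[prism(SK,0,12),prism(np.array([[-7,-36],[7,-36],[7,28],[-7,28]])*1e-3,12,33)],
 'stack_base':[prism(RECT,0,7),prism(BD,7,26)]}
S=4
def render(m,parts,p,box,z0=0):
    x0,y0,x1,y1=box; a=np.radians(p[2]-90)
    R=np.array([[np.cos(a),-np.sin(a)],[np.sin(a),np.cos(a)]])
    q=np.zeros(((y1-y0)*S,(x1-x0)*S),np.uint8)
    for P in parts:
        W=np.c_[P[:,:2]@R.T+np.array(p[:2]),P[:,2]+z0]
        uv=(proj(m,W)-[x0,y0]+.5)*S-.5
        cv2.fillConvexPoly(q,np.round(cv2.convexHull(uv.astype(np.float32))*16).astype(np.int32),255,shift=4)
    return cv2.resize(q,(x1-x0,y1-y0),interpolation=cv2.INTER_AREA)/255.
def fit(name,im,m,p0,z0=0,mask=None,sat=70,r=None):
    """p=(x,y,yaw deg of item y axis)"""
    uv=np.vstack([proj(m,np.c_[P[:,0]*1.0+p0[0],P[:,1]+p0[1],P[:,2]+z0]) for P in MOD[name]])
    c=uv.mean(0); rad=np.linalg.norm(uv-c,axis=1).max()*1.25+4
    box=[max(0,int(c[0]-rad)),max(0,int(c[1]-rad)),min(560,int(c[0]+rad)),min(420,int(c[1]+rad))]
    x0,y0,x1,y1=box
    if mask is None:
        hsv=cv2.cvtColor(np.ascontiguousarray(im),cv2.COLOR_RGB2HSV)
        b=((hsv[...,1]<sat)|((hsv[...,0]>75)&(hsv[...,0]<100)&(hsv[...,1]>100)))&(hsv[...,2]>0)
        b=cv2.morphologyEx(b.astype(np.uint8),cv2.MORPH_CLOSE,np.ones((5,5)))[y0:y1,x0:x1]
        k,l=cv2.connectedComponents(b); 
        cc=render(m,MOD[name],p0,box,z0)>.5; lab=np.bincount(l[cc&(b>0)]).argmax(); b=(l==lab).astype(float)
        # fill holes
        cs=cv2.findContours(b.astype(np.uint8),0,2)[0]; bb=np.zeros(b.shape,np.uint8); cv2.drawContours(bb,cs,-1,1,-1); b=bb.astype(float)
    else: b=mask[y0:y1,x0:x1].astype(float)
    f=lambda q:np.abs(render(m,MOD[name],q,box,z0)-b).sum()
    best=None
    for d in (0,-8,8):
        s=np.array([p0[0],p0[1],p0[2]+d]); sim=np.vstack([s,s+[.01,0,0],s+[0,.01,0],s+[0,0,5]])
        o=minimize(f,s,method='Nelder-Mead',options=dict(initial_simplex=sim,xatol=1e-5,fatol=.05,maxiter=400))
        if best is None or o.fun<best.fun: best=o
    return best.x,best.fun/b.sum(),b,box
E
cat > t.py <<'E'
from h import *
import pickle
s,m=pickle.load(open('h.pkl','rb')); im=cv2.imread('pics/h.png')[:,:,::-1]
v=im.copy()
for n,p0 in (('stack_base',(.466,-.043,-72)),('deep_tray',(.475,-.252,90))):
    for sat in (50,60,70,85):
        x,e,b,box=fit(n,im,m,p0,sat=sat); print(n,sat,np.round(x,4),round(e,4),b.sum())
    x,e,b,box=fit(n,im,m,p0)
    q=render(m,MOD[n],x,box); x0,y0,x1,y1=box
    c=cv2.findContours((q>.5).astype(np.uint8),0,2)[0]; cv2.drawContours(v,[k+[x0,y0] for k in c],-1,(255,0,0),1)
cv2.imwrite('pics/h2.png',cv2.resize(v[0:200,60:500,::-1],(800,364)))
E
python3 t.py
```

```text
stack_base 50 [ 4.67700e-01 -4.48000e-02 -7.19825e+01] 0.0176 13958.0
stack_base 60 [ 4.67700e-01 -4.48000e-02 -7.18146e+01] 0.0161 13989.0
stack_base 70 [ 4.67700e-01 -4.48000e-02 -7.19824e+01] 0.011 14093.0
stack_base 85 [ 4.67900e-01 -4.47000e-02 -7.20629e+01] 0.0206 14460.0
deep_tray 50 [ 0.4752 -0.2463 91.163 ] 0.0174 9428.0
deep_tray 60 [ 0.4753 -0.2465 91.1955] 0.0151 9473.0
deep_tray 70 [ 0.4754 -0.2466 91.056 ] 0.0131 9540.0
deep_tray 85 [ 0.4755 -0.2467 91.2982] 0.0203 9734.0
```

View pics/h2.png

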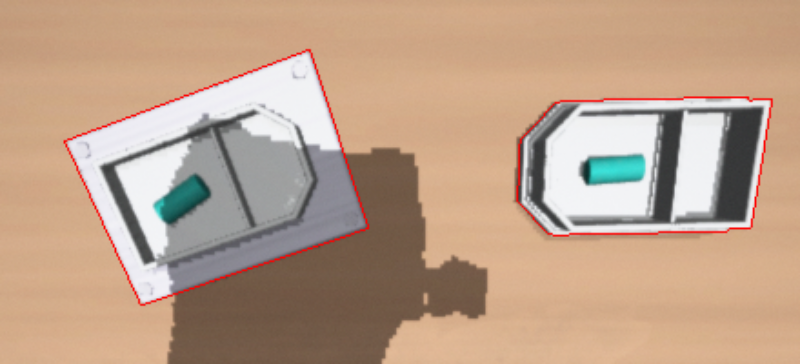

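>>> apply_moves --motion '[-0.2,0,0.1,0,-0.24,0,1,-0.4,0,0.2,0,-0.48,0,1,-0.6,0,0.3,0,-0.72,0,1,-0.8,0,0.4,0,-0.95,0,1]'

```text
time: 6.78
ee_pos: [0.4709, -0.1704, 0.2083]
tool_rot: [[-0.875, 0.005, 0.483], [-0.483, 0.003, -0.875], [-0.006, -1.0, -0.0]]
wrist_force: [1.1, -0.6, 0.9]
opening: 0.0857
```

>>> apply_moves --motion '[0,0,0,0,-0.24,0,1,0,0,0,0,-0.48,0,1,0,0,0,0,-0.72,0,1,0,0,0,0,-1,0,1]'

```text
time: 7.12
ee_pos: [0.4712, -0.1688, 0.208]
tool_rot: [[-0.537, 0.004, 0.844], [-0.844, 0.003, -0.537], [-0.005, -1.0, 0.002]]
wrist_force: [0.6, -0.5, 0.0]
opening: 0.0857
```

>>> apply_moves --motion '[0,0,0,0,-0.24,0,1,0,0,0,0,-0.48,0,1,0,0,0,0,-0.72,0,1,0,0,0,0,-1,0,1]'

```text
time: 7.45
ee_pos: [0.4714, -0.1673, 0.2079]
tool_rot: [[-0.066, 0.004, 0.998], [-0.998, 0.004, -0.066], [-0.004, -1.0, 0.004]]
wrist_force: [-0.2, 0.5, -0.7]
opening: 0.0854
```

```bash
python3 -c "
from h import *
go((.4752,-.235,.10),1.1)"
```

```text
t 7.45 p [ 0.4714 -0.1673  0.2079] psi -3.81 tilt [0.24 0.22] q [ 0.504  0.402 -0.357  1.958  0.184  0.81  -0.021] F [-0.2  0.5 -0.7] M [ 0.03 -0.03  0.01] op 85.4
shift [0.678 1.077 0.078] turn [-0.008 -0.164 -0.007]
per-call x 1.08 [ 0.63   1.     0.073 -0.007 -0.152 -0.007]
```

>>> apply_moves --motion '[0.35,0,0.04,0,-0.1,0,1,0.68,0.2,0.08,-0.01,-0.16,-0.01,1,0.68,0.6,0.08,-0.01,-0.16,-0.01,1,0.68,0.95,0.08,-0.01,-0.16,-0.01,1,0.68,0.95,0.08,-0.01,-0.16,-0.01,1]'

```text
time: 7.87
ee_pos: [0.4729, -0.233, 0.1073]
tool_rot: [[0.019, -0.008, 1.0], [-1.0, 0.003, 0.019], [-0.003, -1.0, -0.008]]
wrist_force: [-1.9, 0.6, -1.0]
opening: 0.0854
```

```bash
python3 -c "
from h import *
go((.4752,-.235,.035),1.1)
for n in ('scene','wrist','top'):
  im=robot.get_image(n);cv2.imwrite('pics/i_%s.png'%n,im[:,:,::-1])
im=cv2.imread('pics/i_scene.png');cv2.imwrite('pics/i2.png',cv2.resize(im[60:220,300:500],(800,640)[:2] if 0 else (750,600)))"
```

```text
t 7.87 p [ 0.4729 -0.233   0.1073] psi 1.08 tilt [-0.49  0.15] q [ 0.569  0.596 -0.304  1.954  0.284  0.641  0.103] F [-1.9  0.6 -1. ] M [0.03 0.08 0.01] op 85.4
shift [0.023 0.723 0.029] turn [ 0.016 -0.001 -0.005]
per-call x 1 [ 0.023  0.723  0.029  0.016 -0.001 -0.005]
```

View pics/i2.png

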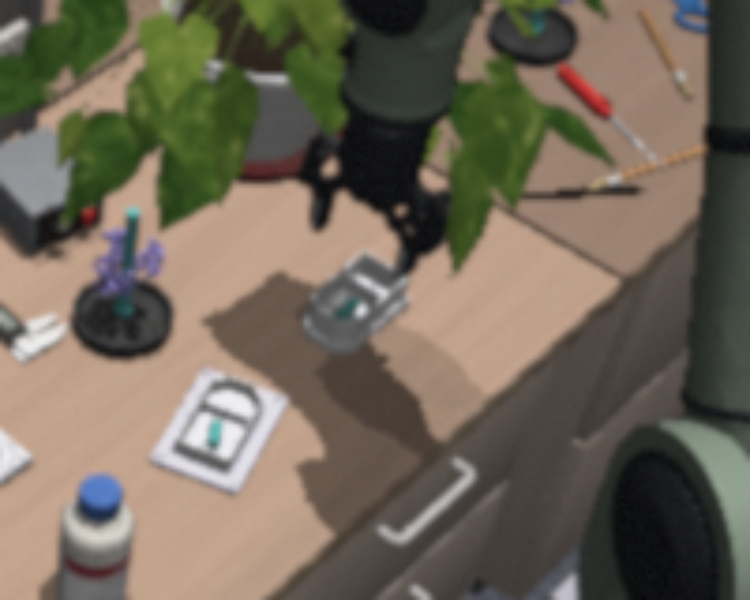

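View pics/i_wrist.png

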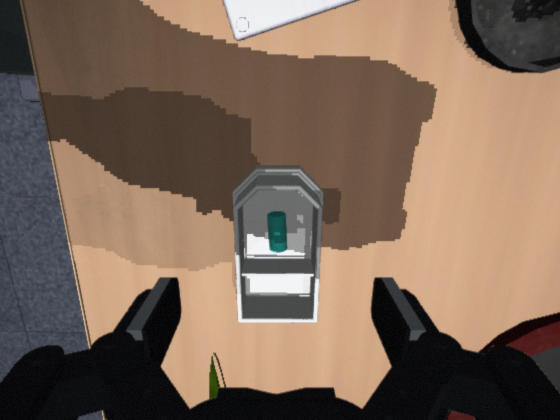

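```bash
python3 - <<'E'
from h import *
st(); im=robot.get_image('wrist'); m=robot.camera_model('wrist'); s=st()
x,e,b,box=fit('deep_tray',im,m,(.475,-.247,91),sat=70); print(np.round(x,4),e)
x,e,b,box=fit('deep_tray',im,m,(.475,-.247,91),sat=85); print(np.round(x,4),e)
go((.4752,-.235,.035),1.1)
E
```

```text
t 8.02 p [ 0.4762 -0.2343  0.114 ] psi 1.09 tilt [-0.03 -0.07] q [ 0.571  0.586 -0.306  1.949  0.282  0.648  0.105] F [-0.3  1.1  0.7] M [-0.02 -0.   -0.  ] op 85.4
t 8.07 p [ 0.4765 -0.2347  0.1146] psi 1.07 tilt [ 0.05 -0.11] q [ 0.571  0.585 -0.306  1.949  0.282  0.648  0.105] F [0.6 1.2 0.1] M [-0.01 -0.03  0.02] op 85.3
[ 0.4755 -0.2482 91.0827] 0.009134901225260346
[ 0.4757 -0.2485 91.633 ] 0.06474903618348665
t 8.07 p [ 0.4765 -0.2347  0.1146] psi 1.07 tilt [ 0.05 -0.11] q [ 0.571  0.585 -0.306  1.949  0.282  0.648  0.105] F [0.6 1.2 0.1] M [-0.01 -0.03  0.02] op 85.3
shift [ 0.001  0.796 -0.014] turn [-0.002 -0.001  0.004]
per-call x 1 [ 0.001  0.796 -0.014 -0.002 -0.001  0.004]
```

>>> apply_moves --motion '[0,0.3,-0.01,0,0,0,1,0,0.55,-0.01,0,0,0,1,0,0.7,-0.01,0,0,0,1,0,0.77,-0.01,0,0,0,1,0,0.79,-0.01,0,0,0,1,0,0.79,-0.01,0,0,0,1]'

```text
time: 8.57
ee_pos: [0.4764, -0.2349, 0.0368]
tool_rot: [[0.019, 0.002, 1.0], [-1.0, -0.003, 0.019], [0.003, -1.0, 0.002]]
wrist_force: [0.5, 0.1, 0.9]
opening: 0.0856
```

```bash
python3 -c "
from h import *
go((.4752,-.235,.035),1.1)
im=robot.get_image('wrist');cv2.imwrite('pics/j.png',im[:,:,::-1])"
```

```text
t 8.57 p [ 0.4764 -0.2349  0.0368] psi 1.09 tilt [ 0.13 -0.15] q [ 0.524  0.716 -0.244  1.976  0.349  0.487  0.047] F [0.5 0.1 0.9] M [-0.01 -0.03 -0.04] op 85.6
shift [ 0.001  0.018 -0.012] turn [-0.004 -0.     0.005]
per-call x 1 [ 0.001  0.018 -0.012 -0.004 -0.     0.005]
```

View pics/j.png

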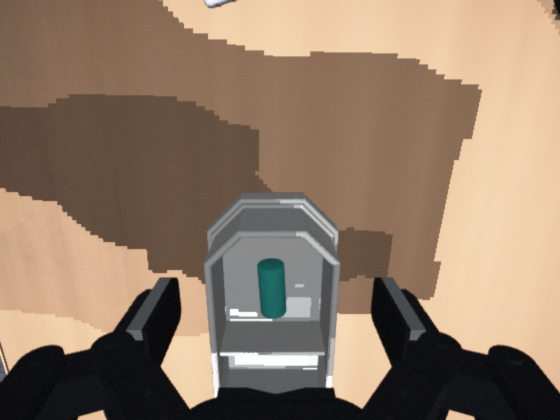

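>>> apply_moves --motion '[0,0.01,-0.01,0,0,0,0.75,0,0.01,-0.01,0,0,0,0.65,0,0.01,-0.01,0,0,0,0.5,0,0.01,-0.01,0,0,0,0,0,0.01,-0.01,0,0,0,0,0,0.01,-0.01,0,0,0,0,0,0.01,-0.01,0,0,0,0]'

```text
time: 9.2
ee_pos: [0.4759, -0.2353, 0.0372]
tool_rot: [[0.018, 0.004, 1.0], [-1.0, -0.003, 0.018], [0.004, -1.0, 0.004]]
wrist_force: [-2.9, 1.5, 16.2]
opening: 0.053
```

```bash
python3 -c "
from h import *
go((.4752,-.235,.035),1.1)
im=robot.get_image('wrist');cv2.imwrite('pics/k.png',im[:,:,::-1])"
```

```text
t 9.2 p [ 0.4759 -0.2353  0.0372] psi 1.05 tilt [ 0.22 -0.2 ] q [ 0.525  0.715 -0.243  1.978  0.35   0.485  0.046] F [-2.9  1.5 16.2] M [ 0.3   0.68 -0.21] op 53.0
shift [-0.004  0.022 -0.007] turn [-0.007 -0.002  0.007]
per-call x 1 [-0.004  0.022 -0.007 -0.007 -0.002  0.007]
```

View pics/k.png

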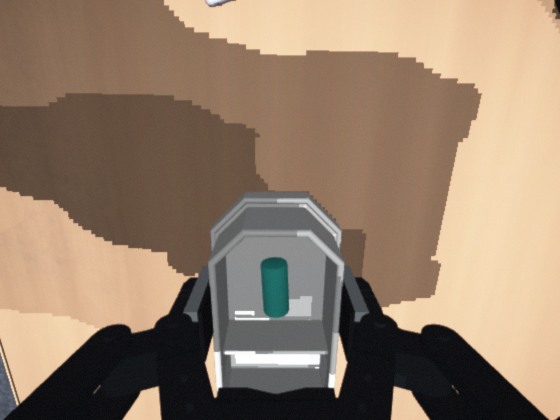

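>>> apply_moves --motion '[0,-0.15,0,0,0,0,0,0,-0.4,0,0,0,0,0,0,-0.7,0,0,0,0,0,-0.1,-1,0,0,0,0,0,-0.25,-1,0,0,0.2,0,0,-0.35,-1,0,0,0.4,0,0,-0.4,-1,0,0,0.6,0,0]'

```text
time: 9.83
ee_pos: [0.475, -0.1939, 0.1379]
tool_rot: [[-0.296, 0.005, 0.955], [-0.955, -0.003, -0.296], [0.002, -1.0, 0.006]]
wrist_force: [0.1, -0.0, -2.3]
opening: 0.0527
```

```bash
python3 -c "
from h import *
go((.4677,-.145,.16),-60)
im=robot.get_image('wrist');cv2.imwrite('pics/l.png',im[:,:,::-1])"
```

```text
t 9.83 p [ 0.475  -0.1939  0.1379] psi -17.21 tilt [ 0.29 -0.19] q [ 0.454  0.517 -0.242  1.988  0.199  0.653 -0.216] F [ 0.1 -0.  -2.3] M [ 0.04 -0.    0.04] op 52.7
shift [-0.445 -0.223 -0.213] turn [-1.200e-02  1.426e+00 -1.000e-03]
per-call x 1.43 [-0.312 -0.156 -0.149 -0.008  1.    -0.001]
```

View pics/l.png

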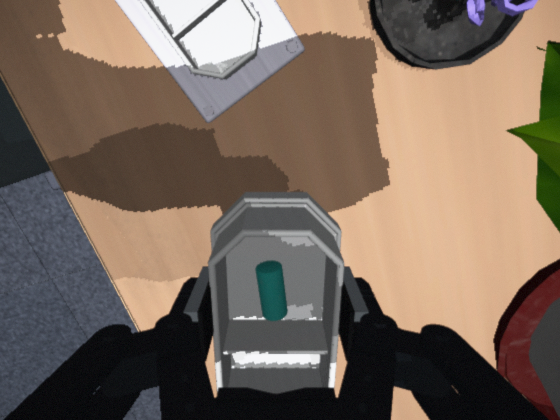

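>>> apply_moves --motion '[-0.1,-0.1,-0.05,0,0.22,0,0,-0.2,-0.2,-0.1,0,0.44,0,0,-0.3,-0.25,-0.2,0,0.66,0,0,-0.35,-0.25,-0.3,-0.01,0.88,0,0,-0.35,-0.25,-0.3,-0.01,1,0,0]'

```text
time: 10.3
ee_pos: [0.4559, -0.1496, 0.1629]
tool_rot: [[-0.741, -0.0, 0.672], [-0.672, 0.0, -0.741], [0.0, -1.0, -0.0]]
wrist_force: [1.0, 0.5, -1.8]
opening: 0.0523
```

>>> apply_moves --motion '[0,0,0,0,0.22,0,0,0,0,0,0,0.44,0,0,0,0,0,0,0.66,0,0,0,0,0,0,0.88,0,0,0,0,0,0,1,0,0]'

```text
time: 10.72
ee_pos: [0.4558, -0.1498, 0.1631]
tool_rot: [[-0.978, -0.0, 0.208], [-0.208, 0.0, -0.978], [0.0, -1.0, -0.0]]
wrist_force: [-0.3, -0.3, -1.2]
opening: 0.053
```

```bash
python3 -c "
from h import *
go((.4677,-.145,.16),-162)"
```

```text
t 10.72 p [ 0.4558 -0.1498  0.1631] psi -78.02 tilt [-0.01  0.  ] q [ 0.178  0.428  0.021  2.059 -0.014  0.655 -1.154] F [-0.3 -0.3 -1.2] M [-0.02 -0.   -0.03] op 53.0
shift [-0.126  0.031 -0.022] turn [-0.     2.799  0.   ]
per-call x 2.8 [-0.045  0.011 -0.008 -0.     1.     0.   ]
```

>>> apply_moves --motion '[0,0,0,0,0.22,0,0,0,0,0,0,0.44,0,0,0,0,0,0,0.66,0,0,0,0,0,0,0.88,0,0,0,0,0,0,1,0,0]'

```text
time: 11.13
ee_pos: [0.4558, -0.1499, 0.1632]
tool_rot: [[-0.95, -0.0, -0.313], [0.313, 0.0, -0.95], [0.0, -1.0, 0.0]]
wrist_force: [-0.4, -1.2, -1.7]
opening: 0.0524
```

>>> apply_moves --motion '[0,0,0,0,0.22,0,0,0,0,0,0,0.44,0,0,0,0,0,0,0.66,0,0,0,0,0,0,0.8,0,0]'

```text
time: 11.47
ee_pos: [0.4557, -0.1501, 0.1632]
tool_rot: [[-0.738, -0.001, -0.675], [0.675, 0.0, -0.738], [0.001, -1.0, 0.0]]
wrist_force: [-0.4, 0.7, -0.8]
opening: 0.0527
```

```bash
python3 -c "
from h import *
go((.4677,-.145,.16),-162)"
```

```text
t 11.47 p [ 0.4557 -0.1501  0.1632] psi -132.46 tilt [-0.03  0.01] q [-0.019  0.444  0.277  2.068 -0.194  0.654 -1.924] F [-0.4  0.7 -0.8] M [-0.    0.04 -0.01] op 52.7
shift [-0.054  0.032 -0.119] turn [-0.001  0.985  0.001]
per-call x 1 [-0.054  0.032 -0.119 -0.001  0.985  0.001]
```

>>> apply_moves --motion '[0,0,0,0,0.22,0,0,0,0,0,0,0.44,0,0,0,0,0,0,0.66,0,0,0,0,0,0,0.88,0,0,0,0,0,0,0.98,0,0]'

```text
time: 11.88
ee_pos: [0.4557, -0.1502, 0.1633]
tool_rot: [[-0.307, -0.001, -0.952], [0.952, 0.0, -0.307], [0.001, -1.0, 0.001]]
wrist_force: [-0.4, 0.5, -2.3]
opening: 0.0527
```

```bash
python3 -c "
from h import *
go((.464,-.06,.16),-162)"
```

```text
t 11.88 p [ 0.4557 -0.1502  0.1633] psi -162.09 tilt [-0.04  0.02] q [-0.125  0.464  0.42   2.073 -0.301  0.663 -2.334] F [-0.4  0.5 -2.3] M [-0.    0.01 -0.03] op 52.7
shift [ 0.833  0.034 -0.357] turn [-0.001 -0.003  0.001]
per-call x 1 [ 0.833  0.034 -0.357 -0.001 -0.003  0.001]
```

>>> apply_moves --motion '[0.2,0.05,-0.1,0,0,0,0,0.45,0.1,-0.23,0,0,0,0,0.65,0.2,-0.35,0,0,0,0,0.8,0.25,-0.42,0,0,0,0,0.835,0.3,-0.44,0,0,0,0]'

```text
time: 12.3
ee_pos: [0.4721, -0.0545, 0.1328]
tool_rot: [[-0.313, -0.001, -0.95], [0.95, 0.001, -0.313], [0.002, -1.0, 0.001]]
wrist_force: [1.0, 0.4, -1.6]
opening: 0.0528
```

```bash
python3 -c "
from h import *
go((.4723,-.057,.085),-162)
im=robot.get_image('wrist');cv2.imwrite('pics/m.png',im[:,:,::-1]);st()"
```

```text
t 12.3 p [ 0.4721 -0.0545  0.1328] psi -161.75 tilt [-0.08  0.08] q [-0.324  0.517  0.417  2.105 -0.37   0.591 -2.468] F [ 1.   0.4 -1.6] M [-0.06 -0.05  0.01] op 52.8
shift [-0.025  0.478  0.005] turn [-0.002  0.008  0.003]
per-call x 1 [-0.025  0.478  0.005 -0.002  0.008  0.003]
t 12.35 p [ 0.4718 -0.0552  0.1322] psi -161.79 tilt [-0.12  0.05] q [-0.323  0.518  0.417  2.105 -0.37   0.59  -2.467] F [-0.6  1.1 -3. ] M [0.04 0.03 0.01] op 52.6
```

View pics/m.png

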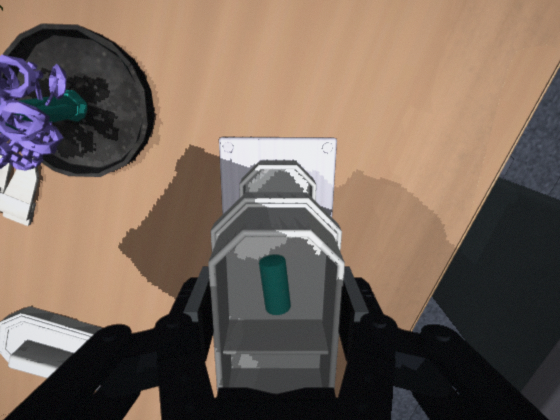

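```bash
cat > mm.py <<'E'
from h import *
im=robot.get_image('wrist'); m=robot.camera_model('wrist'); s=st()
def pts(p,P,z):
    a=np.radians(p[2]-90);R=np.array([[np.cos(a),-np.sin(a)],[np.sin(a),np.cos(a)]])
    return np.c_[np.array(P)*1e-3@R.T+p[:2],np.full(len(P),z)]
b=np.array([.46855,-.04555,-72.0])
v=cv2.resize(im[120:240,180:380],None,fx=4,fy=4,interpolation=cv2.INTER_CUBIC)[:,:,::-1].copy()
def dr(P,c):
    uv=(proj(m,P)-[180,120]+.5)*4-.5; cv2.polylines(v,[np.round(uv).astype(np.int32)],True,c,1); print(np.round(proj(m,P),1)[2:4].tolist())
dr(pts(b,[[-43,-64],[43,-64],[43,64],[-43,64]],.007),(0,0,255))
dr(pts(b,BD*1000,.026),(255,0,0))
R=s['tool_rot']; psi=np.degrees(np.arctan2(R[1,2],R[0,2])); yaw=psi+90.03; a=np.radians(yaw)
t=np.r_[s['ee_pos'][:2]-.01205*np.array([np.cos(a),np.sin(a)]),yaw]; z=s['ee_pos'][2]-.0372
dr(pts(t,SK*1000,z+.012),(0,255,0)); dr(pts(t,BD*1000,z+.04),(0,255,255))
cv2.imwrite('pics/%s.png'%__import__('sys').argv[1],v)
E
python3 mm.py n
```

```text
t 12.4 p [ 0.4716 -0.0567  0.1328] psi -161.9 tilt [-0.11  0.02] q [-0.321  0.517  0.418  2.105 -0.369  0.591 -2.467] F [ 0.  -1.  -1.6] M [-0.06  0.01 -0.06] op 52.8
[[334.5, 140.4], [214.8, 140.3]]
[[313.5, 187.7], [293.7, 167.8]]
[[342.2, 231.9], [308.2, 198.5]]
[[345.2, 264.1], [310.4, 230.8]]
```

View pics/n.png

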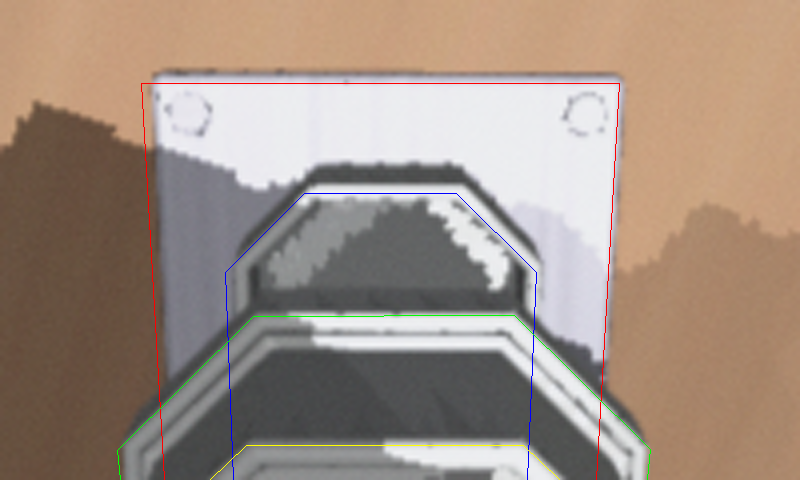

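```bash
sed -i "s/^im=.*/s=st(); m=robot.camera_model('wrist'); im=robot.get_image('wrist'); st()/; s/b=np.array.*/b=np.array([.4677,-.0460,-72.1])/; s/\.01205/.0125/" mm.py; python3 mm.py o
```

```text
t 12.4 p [ 0.4716 -0.0567  0.1328] psi -161.9 tilt [-0.11  0.02] q [-0.321  0.517  0.418  2.105 -0.369  0.591 -2.467] F [ 0.  -1.  -1.6] M [-0.06  0.01 -0.06] op 52.8
t 12.45 p [ 0.4716 -0.0577  0.1333] psi -162.0 tilt [-0.08  0.  ] q [-0.32   0.516  0.419  2.105 -0.368  0.592 -2.468] F [ 0.6  0.4 -1.1] M [-0.02  0.02  0.03] op 52.8
[[336.0, 140.2], [216.3, 139.9]]
[[315.0, 187.6], [295.3, 167.6]]
[[342.1, 232.8], [308.2, 199.4]]
[[345.1, 265.1], [310.3, 231.9]]
```

View pics/o.png

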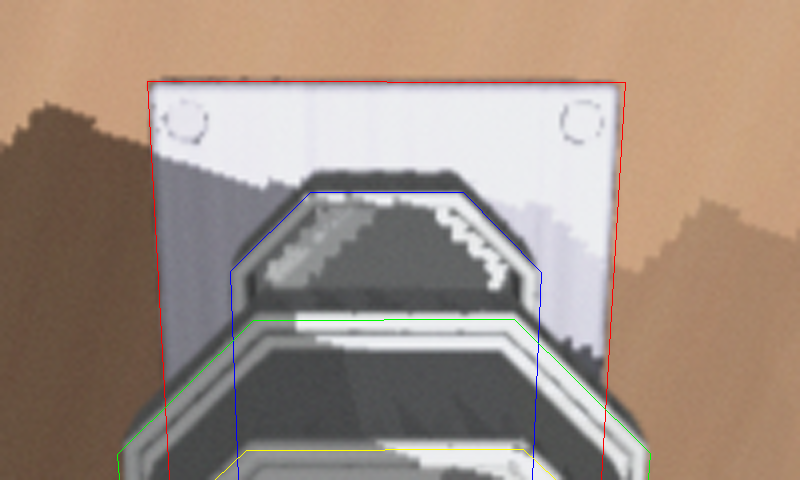

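```bash
python3 -c "
from h import *
go((.4716,-.057,.07),-162.1)"
```

```text
t 12.45 p [ 0.4716 -0.0577  0.1333] psi -162.0 tilt [-0.08  0.  ] q [-0.32   0.516  0.419  2.105 -0.368  0.592 -2.468] F [ 0.6  0.4 -1.1] M [-0.02  0.02  0.03] op 52.8
shift [ 0.007  0.633 -0.003] turn [-0.003  0.003  0.001]
per-call x 1 [ 0.007  0.633 -0.003 -0.003  0.003  0.001]
```

>>> apply_moves --motion '[0,0.15,0,0,0,0,0,0.007,0.3,0,0,0,0,0,0.007,0.45,0,-0.003,0.003,0,0,0.007,0.56,0,-0.003,0.003,0,0,0.007,0.61,0,-0.003,0.003,0,0,0.007,0.63,0,-0.003,0.003,0,0,0.007,0.63,0,-0.003,0.003,0,0]'

```text
time: 13.03
ee_pos: [0.4714, -0.0579, 0.0705]
tool_rot: [[-0.307, 0.0, -0.952], [0.952, 0.0, -0.307], [0.0, -1.0, -0.0]]
wrist_force: [0.6, -0.3, -1.0]
opening: 0.0529
```

```bash
python3 mm.py p; python3 -c "
from h import *
go((.4716,-.057,.062),-162.1)"
```

```text
t 13.03 p [ 0.4714 -0.0579  0.0705] psi -162.14 tilt [0.01 0.02] q [-0.243  0.628  0.321  2.132 -0.446  0.446 -2.402] F [ 0.6 -0.3 -1. ] M [-0.    0.02 -0.01] op 52.9
t 13.08 p [ 0.4715 -0.0577  0.0708] psi -162.12 tilt [0.03 0.03] q [-0.244  0.627  0.322  2.131 -0.446  0.446 -2.402] F [ 0.  -0.6 -1. ] M [-0.02 -0.02  0.  ] op 52.8
[[354.1, 157.2], [196.4, 157.4]]
[[327.1, 221.2], [300.9, 195.5]]
[[342.3, 232.8], [308.4, 199.4]]
[[345.2, 265.1], [310.4, 231.9]]
t 13.08 p [ 0.4715 -0.0577  0.0708] psi -162.12 tilt [0.03 0.03] q [-0.244  0.627  0.322  2.131 -0.446  0.446 -2.402] F [ 0.  -0.6 -1. ] M [-0.02 -0.02  0.  ] op 52.8
shift [ 0.006  0.088 -0.003] turn [ 0.001 -0.001  0.001]
per-call x 1 [ 0.006  0.088 -0.003  0.001 -0.001  0.001]
```

View pics/p.png

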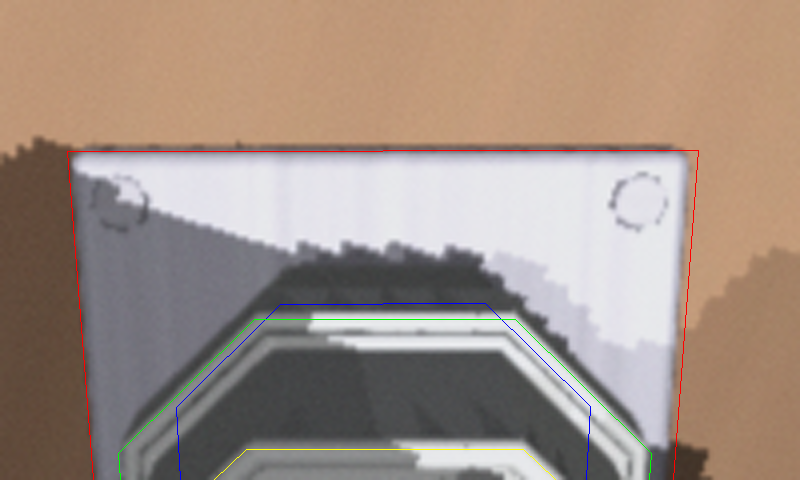

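>>> apply_moves --motion '[0.005,0.02,-0.006,0,0,0,0,0.005,0.04,-0.006,0,0,0,0,0.005,0.06,-0.006,0,0,0,0,0.005,0.075,-0.006,0,0,0,0,0.005,0.085,-0.006,0,0,0,0,0.005,0.095,-0.006,0,0,0,0]'

```text
time: 13.58
ee_pos: [0.4719, -0.057, 0.0611]
tool_rot: [[-0.307, 0.001, -0.952], [0.952, 0.0, -0.307], [0.0, -1.0, -0.001]]
wrist_force: [-0.1, -0.1, -1.8]
opening: 0.053
```

```bash
python3 -c "
from h import *
go((.4716,-.057,.0542),-162.1)"
```

```text
t 13.58 p [ 0.4719 -0.057   0.0611] psi -162.12 tilt [0.03 0.03] q [-0.233  0.645  0.306  2.133 -0.456  0.425 -2.395] F [-0.1 -0.1 -1.8] M [-0.03 -0.   -0.03] op 53.0
shift [0.001 0.069 0.003] turn [ 0.001 -0.001  0.001]
per-call x 1 [ 0.001  0.069  0.003  0.001 -0.001  0.001]
```

>>> apply_moves --motion '[0,0.015,0,0,0,0,0,0,0.03,0,0,0,0,0,0,0.045,0,0,0,0,0,0,0.055,0,0,0,0,0,0,0.062,0,0,0,0,0]'

```text
time: 14.0
ee_pos: [0.4719, -0.057, 0.0548]
tool_rot: [[-0.307, 0.0, -0.952], [0.952, 0.0, -0.307], [0.0, -1.0, -0.001]]
wrist_force: [-0.3, 0.3, -1.8]
opening: 0.0525
```

```bash
python3 -c "
from h import *
go((.4716,-.057,.0542),-162.1)"
```

```text
t 14.0 p [ 0.4719 -0.057   0.0548] psi -162.12 tilt [0.02 0.03] q [-0.225  0.657  0.295  2.134 -0.463  0.411 -2.389] F [-0.3  0.3 -1.8] M [-0.02 -0.07 -0.02] op 52.5
shift [0.001 0.006 0.003] turn [ 0.001 -0.001  0.001]
per-call x 1 [ 0.001  0.006  0.003  0.001 -0.001  0.001]
```

>>> apply_moves --motion '[0,0.006,0,0,0,0,0,0,0.009,0,0,0,0,0,0,0.009,0,0,0,0,0.7,0,0.009,0,0,0,0,0.8,0,0.009,0,0,0,0,1,0,0.0,0,0,0,0,1]'

```text
time: 14.5
ee_pos: [0.4719, -0.057, 0.0547]
tool_rot: [[-0.307, 0.0, -0.952], [0.952, 0.0, -0.307], [0.0, -1.0, -0.0]]
wrist_force: [0.2, -0.1, 0.2]
opening: 0.0856
```

```bash
python3 -c "
from h import *
st()
im=robot.get_image('wrist');cv2.imwrite('pics/q.png',im[:,:,::-1])"
```

```text
t 14.5 p [ 0.4719 -0.057   0.0547] psi -162.12 tilt [0.02 0.02] q [-0.225  0.657  0.295  2.134 -0.463  0.411 -2.389] F [ 0.2 -0.1  0.2] M [ 0.02  0.03 -0.01] op 85.6
```

View pics/q.png

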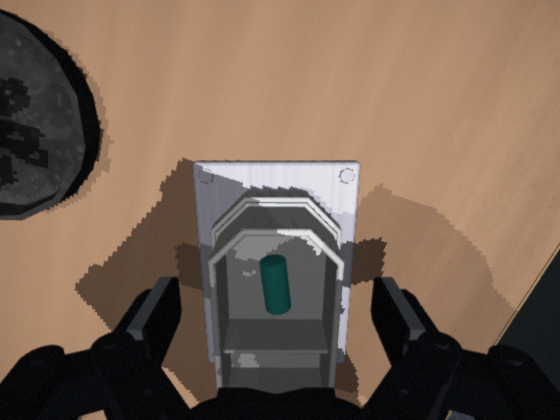

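>>> apply_moves --motion '[0,-0.2,0,0,0,0,1,0,-0.55,0,0,0,0,1,0,-0.9,0,0,0,0,1,0,-1,0,0,0,0,1]'

```text
time: 14.88
ee_pos: [0.473, -0.0574, 0.1587]
tool_rot: [[-0.306, 0.004, -0.952], [0.952, 0.001, -0.306], [-0.0, -1.0, -0.004]]
wrist_force: [1.2, 0.8, 0.6]
opening: 0.0853
```

>>> apply_moves --motion '[0.1,-0.3,-0.2,0,-0.22,0,1,0.4,-0.65,-0.4,0,-0.44,0,1,0.7,-0.65,-0.4,0,-0.66,0,1,1,-0.65,-0.4,0,-0.88,0,1,1,-0.65,-0.4,0,-1,0,1]'

```text
time: 15.3
ee_pos: [0.4791, 0.0554, 0.2242]
tool_rot: [[-0.75, 0.005, -0.662], [0.662, 0.003, -0.75], [-0.001, -1.0, -0.005]]
wrist_force: [0.2, 1.4, 0.0]
opening: 0.0855
```

```bash
python3 -c "
from h import *
go((.44,.28,.22),-62)
im=robot.get_image('top');cv2.imwrite('pics/r.png',cv2.resize(im[150:290,220:440,::-1],(800,509)))"
```

```text
t 15.3 p [0.4791 0.0554 0.2242] psi -131.43 tilt [0.26 0.18] q [-0.555  0.357  0.405  2.016 -0.196  0.8   -2.331] F [0.2 1.4 0. ] M [ 0.05 -0.06  0.04] op 85.5
shift [ 1.779  0.047 -1.425] turn [ 0.008 -2.314 -0.009]
per-call x 2.31 [ 0.769  0.02  -0.616  0.003 -1.    -0.004]
```

View pics/r.png

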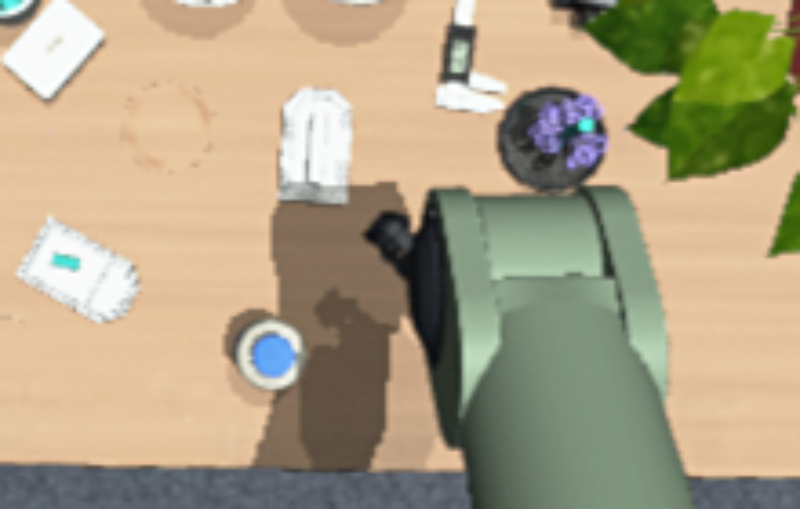

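>>> apply_moves --motion '[0.15,0,-0.12,0,-0.22,0,1,0.35,0,-0.28,0,-0.44,0,1,0.55,0,-0.45,0,-0.66,0,1,0.77,0,-0.62,0,-0.88,0,1,0.77,0,-0.62,0,-1,0,1]'

```text
time: 15.77
ee_pos: [0.4621, 0.1544, 0.224]
tool_rot: [[-0.982, 0.004, -0.189], [0.189, 0.003, -0.982], [-0.004, -1.0, -0.004]]
wrist_force: [-0.3, 1.3, 0.6]
opening: 0.0855
```

>>> apply_moves --motion '[0.05,0,-0.25,0,-0.22,0,1,0.1,0,-0.5,0,-0.44,0,1,0.15,0,-0.75,0,-0.66,0,1,0.2,0,-0.9,0,-0.88,0,1,0.2,0,-1,0,-1,0,1,0.2,0,-1,0,-1,0,1]'

```text
time: 16.27
ee_pos: [0.4616, 0.2576, 0.224]
tool_rot: [[-0.944, 0.004, 0.33], [-0.33, 0.004, -0.944], [-0.005, -1.0, -0.002]]
wrist_force: [-0.2, -0.0, -0.4]
opening: 0.0856
```

```bash
cat > snap.py <<'E'
from h import *
import pickle,sys
s=st(); m=robot.camera_model('wrist'); im=robot.get_image('wrist'); cv2.imwrite('pics/%s.png'%sys.argv[1],im[:,:,::-1]); pickle.dump((s,m),open(sys.argv[1]+'.pkl','wb'))
E
python3 snap.py s
```

```text
t 16.27 p [0.4616 0.2576 0.224 ] psi -70.73 tilt [0.23 0.22] q [-0.696  0.405  0.1    1.893 -0.054  0.841 -1.804] F [-0.2 -0.  -0.4] M [-0.05 -0.   -0.06] op 85.6
```

View pics/s.png

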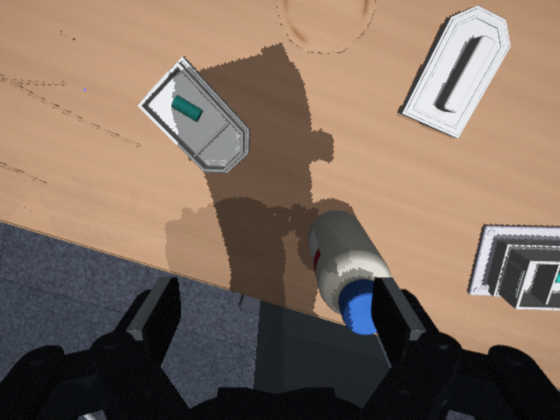

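```bash
cat > t2.py <<'E'
from h import *
import pickle,sys
k=sys.argv[1]; s,m=pickle.load(open(k+'.pkl','rb')); im=cv2.imread('pics/%s.png'%k)[:,:,::-1]
v=im.copy()
I={'shallow_tray':(.49,.348,-119),'tray_lid':(.609,.136,0)}
for n in sys.argv[2:]:
    for sat in (60,70):
        x,e,b,box=fit(n,im,m,I[n],sat=sat); print(n,sat,np.round(x,4),round(e,4),b.sum())
    q=render(m,MOD[n],x,box); x0,y0,x1,y1=box
    c=cv2.findContours((q>.5).astype(np.uint8),0,2)[0]; cv2.drawContours(v,[j+[x0,y0] for j in c],-1,(255,0,0),1)
cv2.imwrite('pics/%s_f.png'%k,cv2.resize(v[0:220,100:560,::-1],(800,382)))
E
python3 t2.py s shallow_tray tray_lid; python3 -c "
from h import *
go((.495,.345,.11),-29)"
```

```text
shallow_tray 60 [   0.492     0.3457 -118.0379] 0.0152 7234.0
shallow_tray 70 [   0.492     0.3457 -118.1712] 0.0131 7294.0
tray_lid 60 [ 0.6143  0.1337 -2.6381] 0.0193 8449.0
tray_lid 70 [ 0.6146  0.1336 -2.6704] 0.0153 8498.0
t 16.32 p [0.4616 0.2561 0.224 ] psi -71.04 tilt [0.22 0.18] q [-0.696  0.404  0.101  1.895 -0.054  0.841 -1.807] F [-0.4 -0.9 -0.4] M [-0.05  0.    0.02] op 85.4
shift [-0.6    1.144 -0.73 ] turn [-0.    -1.401 -0.01 ]
per-call x 1.4 [-0.428  0.816 -0.521 -0.    -1.    -0.007]
```

View pics/s_f.png

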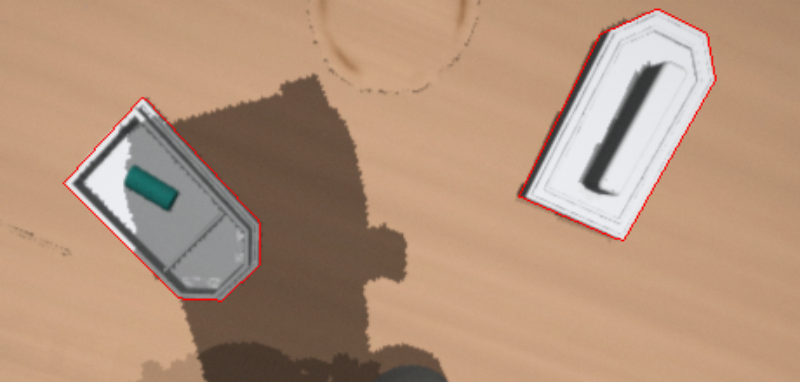

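>>> apply_moves --motion '[-0.1,0.1,-0.1,0,-0.22,0,1,-0.25,0.3,-0.25,0,-0.44,0,1,-0.4,0.5,-0.45,0,-0.66,0,1,-0.5,0.7,-0.6,0,-0.88,0,1,-0.57,0.9,-0.73,0,-1,-0.01,1]'

```text
time: 16.73
ee_pos: [0.4931, 0.3435, 0.1332]
tool_rot: [[-0.656, -0.0, 0.755], [-0.755, -0.0, -0.656], [0.0, -1.0, -0.0]]
wrist_force: [0.1, 0.3, -0.3]
opening: 0.0858
```

```bash
python3 -c "
from h import *
go((.492,.3457,.08),-28.1)"
```

```text
t 16.73 p [0.4931 0.3435 0.1332] psi -40.98 tilt [-0. -0.] q [-0.68   0.63  -0.039  1.763  0.034  0.749 -1.452] F [ 0.1  0.3 -0.3] M [-0.01 -0.03  0.01] op 85.8
shift [-0.01   0.532 -0.023] turn [ 0.    -0.429  0.   ]
per-call x 1 [-0.01   0.532 -0.023  0.    -0.429  0.   ]
```

>>> apply_moves --motion '[-0.01,0.1,-0.02,0,-0.22,0,1,-0.01,0.25,-0.02,0,-0.43,0,1,-0.01,0.38,-0.02,0,-0.43,0,1,-0.01,0.48,-0.02,0,-0.43,0,1,-0.01,0.53,-0.02,0,-0.43,0,1,-0.01,0.53,-0.02,0,-0.43,0,1]'

```text
time: 17.23
ee_pos: [0.4921, 0.3447, 0.0793]
tool_rot: [[-0.475, -0.001, 0.88], [-0.88, -0.001, -0.475], [0.002, -1.0, -0.0]]
wrist_force: [0.9, 0.2, 0.5]
opening: 0.0855
```

```bash
python3 snap.py u; python3 -c "
from h import *
go((.492,.3457,.0355),-28.1)"; python3 t2.py u shallow_tray
```

```text
t 17.23 p [0.4921 0.3447 0.0793] psi -28.33 tilt [-0.05 -0.08] q [-0.647  0.711 -0.091  1.783  0.098  0.654 -1.289] F [0.9 0.2 0.5] M [-0.01  0.05 -0.01] op 85.5
t 17.28 p [0.4923 0.3451 0.0802] psi -28.27 tilt [-0.01 -0.04] q [-0.647  0.71  -0.091  1.782  0.098  0.655 -1.288] F [-0.2  0.1  0.8] M [0.01 0.01 0.01] op 85.2
shift [-0.004  0.447 -0.006] turn [-0.    -0.006  0.001]
per-call x 1 [-0.004  0.447 -0.006 -0.    -0.006  0.001]
shallow_tray 60 [   0.4918    0.3457 -118.3768] 0.0179 16914.0
shallow_tray 70 [   0.492     0.3461 -118.3141] 0.0112 17066.0
```

View pics/u.png

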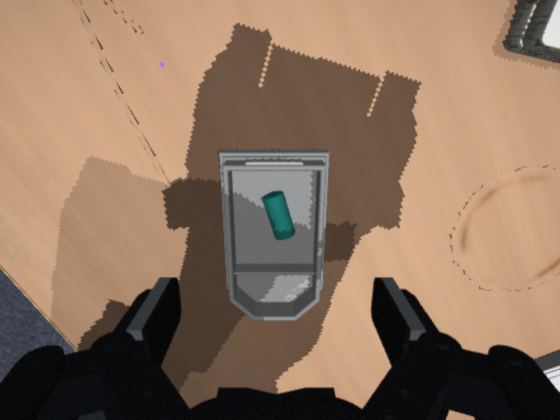

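>>> apply_moves --motion '[0,0.15,-0.003,0,0,0,1,0,0.28,-0.003,0,0,0,1,0,0.38,-0.003,0,0,0,1,0,0.43,-0.003,0,0,0,1,0,0.447,-0.003,0,0,0,1,0,0.447,-0.003,0,0,0,0.75,0,0.447,-0.003,0,0,0,0.65,0,0.447,-0.003,0,0,0,0.5,0,0.447,-0.003,0,0,0,0,0,0.447,-0.003,0,0,0,0,0,0.447,-0.003,0,0,0,0,0,0.447,-0.003,0,0,0,0]'

```text
time: 18.28
ee_pos: [0.4925, 0.3454, 0.0365]
tool_rot: [[-0.474, 0.001, 0.881], [-0.881, -0.0, -0.474], [-0.0, -1.0, 0.001]]
wrist_force: [-1.9, -1.4, 7.8]
opening: 0.0524
```

```bash
python3 snap.py w; python3 -c "
from h import *
st()"
```

```text
t 18.28 p [0.4925 0.3454 0.0365] psi -28.27 tilt [ 0.05 -0.  ] q [-0.653  0.779 -0.083  1.792  0.109  0.575 -1.298] F [-1.9 -1.4  7.8] M [-0.36  0.28  0.09] op 52.4
t 18.33 p [0.4925 0.3453 0.0364] psi -28.27 tilt [ 0.05 -0.01] q [-0.653  0.779 -0.083  1.792  0.109  0.575 -1.298] F [-1.3 -2.1  6.6] M [-0.38  0.27  0.11] op 52.7
```

View pics/w.png

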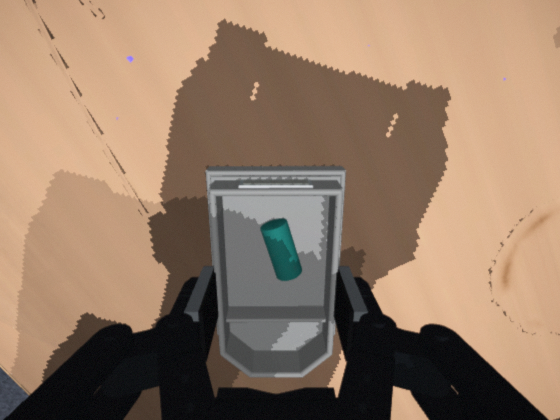

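>>> apply_moves --motion '[0,-0.1,0,0,0,0,0,0,-0.3,0,0,0,0,0,0,-0.6,0,0,0,0,0,0,-0.9,0,0,0,0,0,0,-1,0,0,0,0,0]'

```text
time: 18.75
ee_pos: [0.4937, 0.3463, 0.1414]
tool_rot: [[-0.474, 0.005, 0.881], [-0.881, 0.003, -0.474], [-0.005, -1.0, 0.003]]
wrist_force: [0.2, 1.6, -0.8]
opening: 0.052
```

```bash
python3 t2.py w shallow_tray; python3 -c "
from h import *
go((.468,.12,.21),-5)"
```

```text
shallow_tray 60 [   0.4925    0.3454 -118.3366] 0.5425 57817.0
shallow_tray 70 [   0.4926    0.3453 -118.2915] 0.5424 57954.0
t 18.75 p [0.4937 0.3463 0.1414] psi -28.29 tilt [0.28 0.18] q [-0.642  0.62  -0.099  1.755  0.085  0.764 -1.277] F [ 0.2  1.6 -0.8] M [ 0.03 -0.03 -0.06] op 52.0
shift [ 2.111 -0.695  0.848] turn [-0.007 -0.776 -0.009]
per-call x 2.11 [ 1.    -0.329  0.402 -0.003 -0.368 -0.004]
```

>>> apply_moves --motion '[0,-0.35,0,0,0,0,0,0.15,-0.7,0.06,0,-0.1,0,0,0.45,-0.75,0.2,-0.007,-0.2,-0.01,0,0.8,-0.75,0.35,-0.007,-0.3,-0.01,0,1,-0.75,0.42,-0.007,-0.4,-0.01,0]'

```text
time: 19.17
ee_pos: [0.483, 0.2344, 0.2173]
tool_rot: [[-0.28, 0.001, 0.96], [-0.96, -0.001, -0.28], [0.001, -1.0, 0.001]]
wrist_force: [1.9, -0.0, -2.0]
opening: 0.0524
```

>>> apply_moves --motion '[0.4,0,0.15,0,-0.12,0,0,0.8,0,0.3,0,-0.25,0,0,1,0,0.35,0,-0.4,0,0,1,0,0.35,0,-0.4,0,0,1,0,0.35,0,-0.4,0,0]'

```text
time: 19.58
ee_pos: [0.4887, 0.1269, 0.2182]
tool_rot: [[-0.077, 0.002, 0.997], [-0.997, -0.001, -0.077], [0.001, -1.0, 0.002]]
wrist_force: [0.1, 1.4, -1.4]
opening: 0.052
```

```bash
python3 snap.py x; python3 -c "
from h import *
go((.468,-.046,.21),18)"
```

```text
t 19.58 p [0.4887 0.1269 0.2182] psi -4.44 tilt [ 0.11 -0.07] q [-0.227  0.382 -0.187  1.943  0.097  0.824 -0.544] F [ 0.1  1.4 -1.4] M [ 0.1   0.04 -0.03] op 52.0
t 19.63 p [0.4887 0.1284 0.2181] psi -4.36 tilt [ 0.11 -0.04] q [-0.229  0.382 -0.188  1.942  0.097  0.824 -0.545] F [-0.4  0.  -1. ] M [-0.01  0.03  0.  ] op 52.1
shift [ 1.755  0.081 -0.074] turn [-0.004 -0.745  0.002]
per-call x 1.76 [ 1.     0.046 -0.042 -0.002 -0.425  0.001]
```

View pics/x.png

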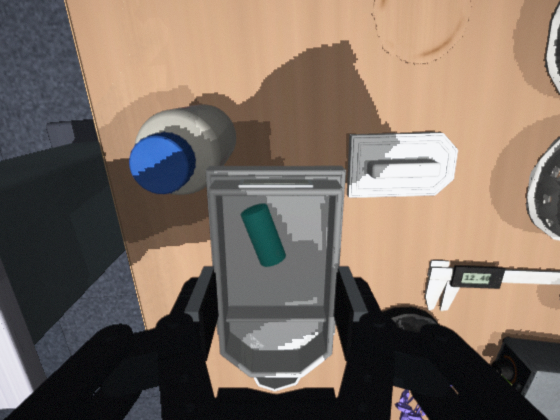

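>>> apply_moves --motion '[0.3,0,-0.02,0,-0.2,0,0,0.65,0,-0.03,0,-0.4,0,0,0.9,0,-0.04,0,-0.6,0,0,1,0.05,-0.04,0,-0.74,0,0,1,0.1,-0.04,0,-0.74,0,0]'

```text
time: 20.05
ee_pos: [0.4772, 0.0277, 0.2083]
tool_rot: [[0.308, 0.003, 0.951], [-0.951, -0.001, 0.308], [0.002, -1.0, 0.002]]
wrist_force: [0.7, -0.7, -2.2]
opening: 0.0521
```

```bash
python3 -c "
from h import *
go((.4682,-.0462,.14),17.9)"
```

```text
t 20.05 p [0.4772 0.0277 0.2083] psi 17.94 tilt [ 0.15 -0.07] q [ 0.016  0.359 -0.25   2.016  0.126  0.779  0.005] F [ 0.7 -0.7 -2.2] M [ 0.04  0.01 -0.01] op 52.1
shift [ 0.674  0.684 -0.314] turn [-0.004  0.001  0.004]
per-call x 1 [ 0.674  0.684 -0.314 -0.004  0.001  0.004]
```

>>> apply_moves --motion '[0.25,0.1,-0.1,0,0,0,0,0.5,0.3,-0.22,0,0,0,0,0.65,0.5,-0.3,0,0,0,0,0.674,0.65,-0.314,0,0,0,0,0.674,0.68,-0.314,0,0,0,0,0.674,0.68,-0.314,0,0,0,0,0.674,0.68,-0.314,0,0,0,0]'

```text
time: 20.63
ee_pos: [0.4689, -0.0445, 0.141]
tool_rot: [[0.309, 0.003, 0.951], [-0.951, -0.001, 0.309], [0.002, -1.0, 0.003]]
wrist_force: [-0.7, 0.5, -1.3]
opening: 0.0522
```

```bash
cat > mm2.py <<'E'
from h import *
import sys
s=st(); m=robot.camera_model('wrist'); im=robot.get_image('wrist'); st()
what=sys.argv[2]
def pts(p,P,z):
    a=np.radians(p[2]-90);R=np.array([[np.cos(a),-np.sin(a)],[np.sin(a),np.cos(a)]])
    return np.c_[np.array(P)*1e-3@R.T+p[:2],np.full(len(P),z)]
b=np.array([.4677,-.0460,-72.1]); d=np.array([.4681,-.0459,-72.1])
v=cv2.resize(im[90:240,175:375],None,fx=4,fy=4,interpolation=cv2.INTER_CUBIC)[:,:,::-1].copy()
def dr(P,c):
    uv=(proj(m,P)-[175,90]+.5)*4-.5; cv2.polylines(v,[np.round(uv).astype(np.int32)],True,c,1)
dr(pts(b,[[-43,-64],[43,-64],[43,64],[-43,64]],.007),(0,0,255))
R=s['tool_rot']; psi=np.degrees(np.arctan2(R[1,2],R[0,2])); yaw=psi-90.03
a=np.radians(yaw)
if what=='sh':
    dr(pts(d,SK*1000,.029),(255,0,255)); dr(pts(d,BD*1000,.057),(255,0,0))
    t=np.r_[s['ee_pos'][:2]-.0003*np.array([np.cos(a),np.sin(a)]),yaw]; z=s['ee_pos'][2]-.0365
    dr(pts(t,SK*1000,z+.012),(0,255,0)); dr(pts(t,BD*1000,z+.028),(0,255,255))
cv2.imwrite('pics/%s.png'%sys.argv[1],v)
E
python3 mm2.py y sh; python3 -c "
from h import *
go((.4682,-.0462,.10),17.9)"
```

```text
t 20.63 p [ 0.4689 -0.0445  0.141 ] psi 18.0 tilt [ 0.18 -0.03] q [ 0.132  0.458 -0.209  2.089  0.163  0.606  0.124] F [-0.7  0.5 -1.3] M [-0.04 -0.01 -0.02] op 52.2
t 20.68 p [ 0.469  -0.0448  0.1412] psi 18.01 tilt [ 0.22 -0.04] q [ 0.132  0.458 -0.209  2.089  0.163  0.606  0.124] F [ 0.6  0.3 -0.5] M [ 0.05  0.01 -0.05] op 51.9
t 20.68 p [ 0.469  -0.0448  0.1412] psi 18.01 tilt [ 0.22 -0.04] q [ 0.132  0.458 -0.209  2.089  0.163  0.606  0.124] F [ 0.6  0.3 -0.5] M [ 0.05  0.01 -0.05] op 51.9
shift [ 0.01   0.412 -0.014] turn [-0.007  0.004  0.004]
per-call x 1 [ 0.01   0.412 -0.014 -0.007  0.004  0.004]
```

View pics/y.png

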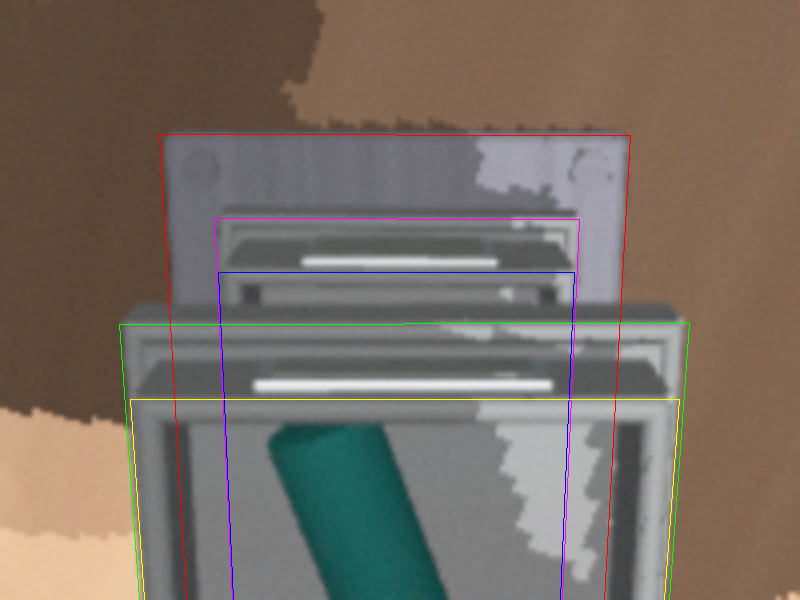

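>>> apply_moves --motion '[0.01,0.1,-0.014,-0.007,0.004,0.004,0,0.01,0.2,-0.014,-0.007,0.004,0.004,0,0.01,0.3,-0.014,-0.007,0.004,0.004,0,0.01,0.36,-0.014,-0.007,0.004,0.004,0,0.01,0.4,-0.014,-0.007,0.004,0.004,0,0.01,0.41,-0.014,-0.007,0.004,0.004,0,0.01,0.41,-0.014,-0.007,0.004,0.004,0]'

```text
time: 21.27
ee_pos: [0.468, -0.0461, 0.0999]
tool_rot: [[0.307, -0.001, 0.952], [-0.952, 0.0, 0.307], [-0.0, -1.0, -0.001]]
wrist_force: [-0.1, 0.6, -1.5]
opening: 0.052
```

```bash
python3 mm2.py z sh; python3 -c "
from h import *
go((.4682,-.0462,.092),17.9)"
```

```text
t 21.27 p [ 0.468  -0.0461  0.0999] psi 17.89 tilt [-0.05  0.01] q [ 0.115  0.534 -0.186  2.112  0.193  0.512  0.099] F [-0.1  0.6 -1.5] M [-0.02 -0.   -0.03] op 52.0
t 21.32 p [ 0.4682 -0.0462  0.1002] psi 17.89 tilt [-0.02  0.01] q [ 0.116  0.534 -0.186  2.112  0.193  0.512  0.099] F [ 0.2 -0.6 -0.8] M [-0.03  0.02  0.  ] op 52.8
t 21.32 p [ 0.4682 -0.0462  0.1002] psi 17.89 tilt [-0.02  0.01] q [ 0.116  0.534 -0.186  2.112  0.193  0.512  0.099] F [ 0.2 -0.6 -0.8] M [-0.03  0.02  0.  ] op 52.8
shift [0.    0.082 0.   ] turn [ 0.001 -0.    -0.   ]
per-call x 1 [ 0.     0.082  0.     0.001 -0.    -0.   ]
```

View pics/z.png

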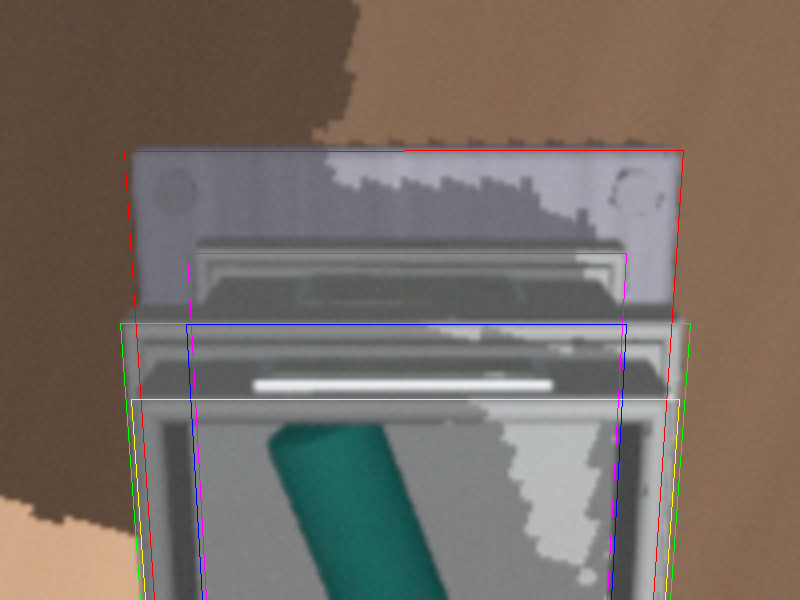

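>>> apply_moves --motion '[0,0.02,0.002,0,0,0,0,0,0.04,0.002,0,0,0,0,0,0.06,0.002,0,0,0,0,0,0.075,0.002,0,0,0,0,0,0.09,0.002,0,0,0,0,0,0.1,0.002,0,0,0,0]'

```text
time: 21.82
ee_pos: [0.4683, -0.0461, 0.09]
tool_rot: [[0.307, -0.001, 0.952], [-0.952, 0.0, 0.307], [-0.0, -1.0, -0.0]]
wrist_force: [-0.1, 0.2, -1.6]
opening: 0.0523
```

>>> apply_moves --motion '[0,0.01,0,0,0,0,0,0,0.02,0,0,0,0,0,0,0.03,0,0,0,0,0,0,0.04,0,0,0,0,0,0,0.047,0,0,0,0,0]'

```text
time: 22.23
ee_pos: [0.4683, -0.0461, 0.0852]
tool_rot: [[0.307, -0.001, 0.952], [-0.952, 0.0, 0.307], [-0.0, -1.0, -0.001]]
wrist_force: [-1.2, -0.2, -1.7]
opening: 0.0524
```

```bash
python3 -c "
from h import *
go((.4682,-.0462,.0845),17.9)"
```

```text
t 22.23 p [ 0.4683 -0.0461  0.0852] psi 17.89 tilt [-0.03  0.01] q [ 0.107  0.563 -0.175  2.118  0.204  0.477  0.089] F [-1.2 -0.2 -1.7] M [ 0.01 -0.03  0.02] op 52.4
shift [ 0.001  0.007 -0.001] turn [ 0.001 -0.    -0.001]
per-call x 1 [ 0.001  0.007 -0.001  0.001 -0.    -0.001]
```

Nearly home; lower the last millimetre, release, rise.

>>> apply_moves --motion '[0,0.006,0,0,0,0,0,0,0.01,0,0,0,0,0,0,0.01,0,0,0,0,0.7,0,0.01,0,0,0,0,0.8,0,0.01,0,0,0,0,1,0,0.0,0,0,0,0,1]'

```text
time: 22.73
ee_pos: [0.4683, -0.0461, 0.0851]
tool_rot: [[0.307, -0.001, 0.952], [-0.952, 0.0, 0.307], [-0.0, -1.0, -0.001]]
wrist_force: [0.0, -0.3, -0.4]
opening: 0.0849
```

```bash
python3 mm2.py aa none; python3 snap.py ab
```

```text
t 22.73 p [ 0.4683 -0.0461  0.0851] psi 17.89 tilt [-0.04  0.01] q [ 0.107  0.563 -0.175  2.118  0.204  0.477  0.089] F [ 0.  -0.3 -0.4] M [-0.05  0.05  0.02] op 84.9
t 22.78 p [ 0.4684 -0.0461  0.0854] psi 17.89 tilt [-0.03  0.01] q [ 0.107  0.562 -0.175  2.118  0.204  0.477  0.089] F [-0.  -0.9  0.2] M [0.01 0.01 0.04] op 86.0
t 22.78 p [ 0.4684 -0.0461  0.0854] psi 17.89 tilt [-0.03  0.01] q [ 0.107  0.562 -0.175  2.118  0.204  0.477  0.089] F [-0.  -0.9  0.2] M [0.01 0.01 0.04] op 86.0
```

View pics/ab.png

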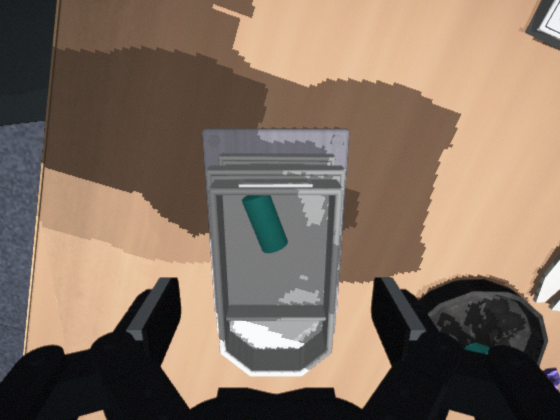

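>>> apply_moves --motion '[0,-0.2,0,0,0,0,1,0,-0.55,0,0,0,0,1,0,-0.9,0,0,0,0,1,-0.05,-1,0,0,0,0,1]'

```text
time: 23.17
ee_pos: [0.4684, -0.0419, 0.1894]
tool_rot: [[0.306, 0.004, 0.952], [-0.952, -0.0, 0.306], [0.002, -1.0, 0.004]]
wrist_force: [0.8, -0.6, 0.4]
opening: 0.0854
```

```bash
python3 -c "
from h import *
go((.56,.13,.23),87.3)"
```

```text
t 23.17 p [ 0.4684 -0.0419  0.1894] psi 17.83 tilt [ 0.25 -0.01] q [ 0.149  0.375 -0.233  2.054  0.129  0.722  0.146] F [ 0.8 -0.6  0.4] M [-0.01 -0.07 -0.03] op 85.4
shift [-1.356 -0.402  1.4  ] turn [-0.005 -2.316  0.007]
per-call x 2.32 [-0.585 -0.174  0.605 -0.002 -1.     0.003]
```

>>> apply_moves --motion '[-0.1,-0.15,0.1,0,-0.22,0,1,-0.25,-0.3,0.25,0,-0.44,0,1,-0.4,-0.4,0.4,0,-0.66,0,1,-0.6,-0.4,0.6,0,-0.88,0,1,-0.6,-0.4,0.6,0,-1,0,1]'

```text
time: 23.58
ee_pos: [0.5088, 0.0381, 0.2305]
tool_rot: [[0.748, 0.007, 0.663], [-0.664, 0.002, 0.748], [0.004, -1.0, 0.006]]
wrist_force: [-0.7, 1.1, -1.1]
opening: 0.0854
```

```bash
python3 -c "
from h import *
go((.56,.13,.22),87.3)"
```

```text
t 23.58 p [0.5088 0.0381 0.2305] psi 48.43 tilt [0.41 0.12] q [ 0.107  0.386 -0.383  1.914  0.185  0.868  0.476] F [-0.7  1.1 -1.1] M [ 0.02  0.07 -0.02] op 85.4
shift [-0.227  0.11   1.026] turn [-0.009 -1.296  0.011]
per-call x 1.3 [-0.175  0.085  0.792 -0.007 -1.     0.009]
```

>>> apply_moves --motion '[-0.04,0.02,0.2,0,-0.22,0,1,-0.1,0.04,0.4,0,-0.44,0,1,-0.14,0.06,0.6,0,-0.66,0,1,-0.18,0.08,0.8,-0.007,-0.88,0.01,1,-0.2,0.1,0.95,-0.007,-1,0.01,1]'

```text
time: 24.0
ee_pos: [0.5574, 0.1241, 0.2208]
tool_rot: [[0.981, 0.001, 0.193], [-0.193, 0.002, 0.981], [0.0, -1.0, 0.002]]
wrist_force: [-0.4, -0.3, 0.7]
opening: 0.0855
```

```bash
python3 -c "
from h import *
go((.58,.134,.2),87.3)"
```

```text
t 24.0 p [0.5574 0.1241 0.2208] psi 78.86 tilt [0.04 0.1 ] q [ 0.036  0.511 -0.5    1.761  0.292  0.942  0.793] F [-0.4 -0.3  0.7] M [-0.    0.01 -0.03] op 85.5
shift [0.202 0.208 0.14 ] turn [-0.003 -0.281  0.001]
per-call x 1 [ 0.202  0.208  0.14  -0.003 -0.281  0.001]
```

>>> apply_moves --motion '[0.2,0.1,0.1,0,-0.15,0,1,0.4,0.4,0.2,0,-0.28,0,1,0.5,0.7,0.2,0,-0.28,0,1,0.5,0.9,0.2,0,-0.28,0,1,0.5,1,0.2,0,-0.28,0,1,0.5,1,0.2,0,-0.28,0,1]'

```text
time: 24.5
ee_pos: [0.6091, 0.1341, 0.1187]
tool_rot: [[0.999, -0.003, 0.048], [-0.048, 0.001, 0.999], [-0.003, -1.0, 0.001]]
wrist_force: [-0.0, 0.4, 0.2]
opening: 0.0854
```

```bash
python3 snap.py ac; python3 t2.py ac tray_lid; python3 -c "
from h import *
go((.6105,.1338,.037),87.35)"
```

```text
t 24.5 p [0.6091 0.1341 0.1187] psi 87.27 tilt [-0.17  0.06] q [ 0.     0.72  -0.469  1.688  0.411  0.835  0.874] F [-0.   0.4  0.2] M [ 0.06 -0.    0.02] op 85.4
tray_lid 60 [ 0.6148  0.1334 -2.7985] 0.0137 11408.0
tray_lid 70 [ 0.6147  0.1333 -2.8531] 0.0121 11453.0
t 24.55 p [0.6098 0.1344 0.1205] psi 87.27 tilt [-0.04  0.09] q [ 0.     0.718 -0.47   1.687  0.41   0.837  0.875] F [ 0.9  0.3 -0.1] M [ 0.01  0.04 -0.03] op 85.6
shift [ 0.008  0.835 -0.007] turn [-0.003 -0.003 -0.002]
per-call x 1 [ 0.008  0.835 -0.007 -0.003 -0.003 -0.002]
```

View pics/ac.png

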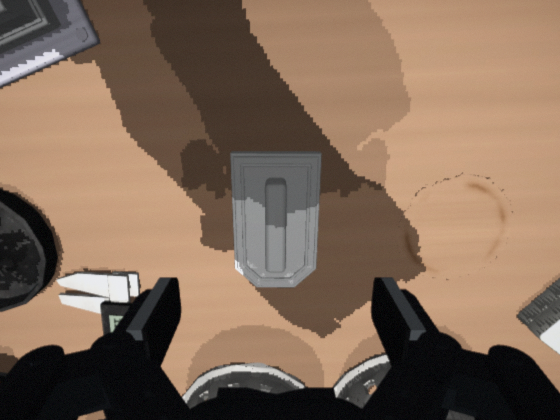

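>>> apply_moves --motion '[0.009,0.25,-0.008,0,0,0,1,0.009,0.5,-0.008,0,0,0,1,0.009,0.7,-0.008,0,0,0,1,0.009,0.79,-0.008,0,0,0,1,0.009,0.825,-0.008,0,0,0,0.7,0.009,0.83,-0.008,0,0,0,0.5,0.009,0.83,-0.008,0,0,0,0.3,0.009,0.83,-0.008,0,0,0,0.2,0.009,0.83,-0.008,0,0,0,0.1,0.009,0.83,-0.008,0,0,0,0,0.009,0.83,-0.008,0,0,0,0]'

```text
time: 25.47
ee_pos: [0.6111, 0.1337, 0.0385]
tool_rot: [[0.999, 0.0, 0.048], [-0.048, 0.002, 0.999], [0.0, -1.0, 0.002]]
wrist_force: [-1.4, -1.6, 10.4]
opening: 0.0125
```

```bash
python3 snap.py ad;python3 -c "
from h import *
st()"
```

```text
t 25.47 p [0.6111 0.1337 0.0385] psi 87.26 tilt [0.02 0.09] q [-0.035  0.832 -0.415  1.711  0.479  0.7    0.822] F [-1.4 -1.6 10.4] M [-0.32  0.44 -0.01] op 12.5
t 25.52 p [0.6111 0.1337 0.0385] psi 87.26 tilt [0.02 0.09] q [-0.035  0.832 -0.415  1.711  0.479  0.7    0.822] F [-2.2 -1.3 10. ] M [-0.27  0.47  0.01] op 12.6
```

View pics/ad.png

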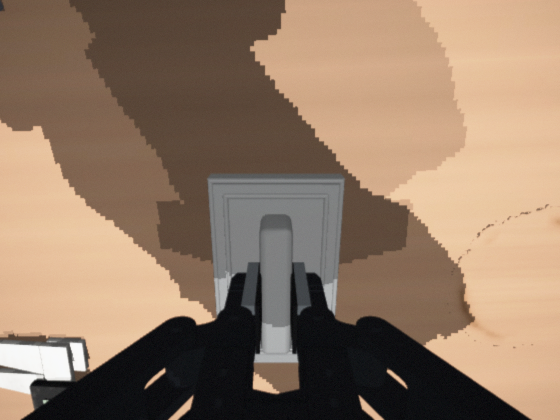

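>>> apply_moves --motion '[0,-0.1,0,0,0,0,0,0,-0.3,0,0,0,0,0,0,-0.6,0,0,0,0,0,-0.1,-0.9,0,0,0,0,0,-0.2,-1,0,0,0.1,0,0]'

```text
time: 25.93
ee_pos: [0.5923, 0.135, 0.143]
tool_rot: [[0.995, 0.005, 0.099], [-0.099, 0.003, 0.995], [0.005, -1.0, 0.003]]
wrist_force: [1.1, 0.8, -0.6]
opening: 0.0121
```

```bash
python3 -c "
from h import *
go((.4671,-.0424,.2),17.9)"
```

```text
t 25.93 p [0.5923 0.135  0.143 ] psi 84.3 tilt [0.28 0.17] q [ 1.000e-03  6.620e-01 -4.740e-01  1.727e+00  3.840e-01  8.400e-01
  8.260e-01] F [ 1.1  0.8 -0.6] M [ 0.01 -0.03  0.01] op 12.1
shift [-1.067 -0.581 -1.888] turn [-0.011  2.213  0.004]
per-call x 2.21 [-0.482 -0.263 -0.853 -0.005  1.     0.002]
```

>>> apply_moves --motion '[-0.1,-0.25,-0.1,0,0.22,0,0,-0.2,-0.5,-0.25,0,0.44,0,0,-0.3,-0.55,-0.5,0,0.66,0,0,-0.4,-0.55,-0.7,-0.01,0.88,0,0,-0.48,-0.55,-0.85,-0.01,1,0,0]'

```text
time: 26.35
ee_pos: [0.5352, 0.0534, 0.199]
tool_rot: [[0.808, 0.005, 0.59], [-0.59, -0.003, 0.808], [0.005, -1.0, 0.001]]
wrist_force: [0.7, 0.2, -0.8]
opening: 0.0123
```

```bash
python3 -c "
from h import *
go((.4671,-.0424,.2),17.9)"
```

```text
t 26.35 p [0.5352 0.0534 0.199 ] psi 53.86 tilt [ 0.27 -0.14] q [ 0.072  0.471 -0.379  1.873  0.234  0.836  0.513] F [ 0.7  0.2 -0.8] M [ 0.06 -0.05 -0.03] op 12.3
shift [ 0.016 -0.01  -1.175] turn [-0.004  1.199  0.009]
per-call x 1.2 [ 0.013 -0.009 -0.981 -0.004  1.     0.008]
```

>>> apply_moves --motion '[0,0,-0.2,0,0.22,0,0,0,0,-0.4,0,0.44,0,0,0,0,-0.6,0,0.66,0,0,0.01,0,-0.8,0,0.88,0.01,0,0.01,0,-0.95,0,1,0.01,0,0.01,0,-1,0,1,0.01,0]'

```text
time: 26.85
ee_pos: [0.4758, -0.0296, 0.1997]
tool_rot: [[0.399, 0.002, 0.917], [-0.917, 0.001, 0.399], [-0.0, -1.0, 0.002]]
wrist_force: [0.5, 0.9, -0.5]
opening: 0.0125
```

```bash
python3 -c "
from h import *
go((.4671,-.0424,.16),17.9)"
```

```text
t 26.85 p [ 0.4758 -0.0296  0.1997] psi 23.54 tilt [0.09 0.05] q [ 0.139  0.371 -0.252  2.026  0.131  0.758  0.219] F [ 0.5  0.9 -0.5] M [-0.06 -0.05 -0.04] op 12.5
shift [ 0.082  0.397 -0.132] turn [-0.003  0.188 -0.   ]
per-call x 1 [ 0.082  0.397 -0.132 -0.003  0.188 -0.   ]
```

>>> apply_moves --motion '[0.04,0.1,-0.06,0,0.1,0,0,0.08,0.2,-0.132,0,0.188,0,0,0.082,0.3,-0.132,0,0.188,0,0,0.082,0.37,-0.132,0,0.188,0,0,0.082,0.39,-0.132,0,0.188,0,0,0.082,0.39,-0.132,0,0.188,0,0,0.082,0.39,-0.132,0,0.188,0,0]'

```text
time: 27.43
ee_pos: [0.4674, -0.0419, 0.1609]
tool_rot: [[0.309, 0.002, 0.951], [-0.951, 0.001, 0.309], [-0.001, -1.0, 0.002]]
wrist_force: [0.7, 0.4, -0.4]
opening: 0.0122
```

```bash
cat >> mm2.py <<'E'
if what=='lid':
    d=np.array([.4682,-.0458,-72.1])
    dr(pts(d,SK*1000,.060),(255,0,255)); dr(pts(d,BD*1000,.076),(255,0,0))
    t=np.r_[s['ee_pos'][:2]+.0036*np.array([np.cos(a),np.sin(a)]),yaw]; z=s['ee_pos'][2]-.0385
    dr(pts(t,SK*1000,z+.012),(0,255,0)); dr(pts(t,[[-7,-36],[7,-36],[7,28],[-7,28]],z+.033),(0,255,255))
    cv2.imwrite('pics/%s.png'%sys.argv[1],v)
E
python3 mm2.py ae lid; python3 -c "
from h import *
go((.4671,-.0424,.125),17.9)"
```

```text
t 27.43 p [ 0.4674 -0.0419  0.1609] psi 18.0 tilt [0.1  0.06] q [ 0.133  0.422 -0.215  2.078  0.143  0.653  0.137] F [ 0.7  0.4 -0.4] M [-0.02  0.   -0.03] op 12.2
t 27.48 p [ 0.4675 -0.042   0.161 ] psi 17.97 tilt [0.11 0.06] q [ 0.133  0.422 -0.215  2.078  0.143  0.653  0.137] F [ 0.9  0.5 -0.6] M [-0.02  0.04  0.  ] op 12.4
t 27.48 p [ 0.4675 -0.042   0.161 ] psi 17.97 tilt [0.11 0.06] q [ 0.133  0.422 -0.215  2.078  0.143  0.653  0.137] F [ 0.9  0.5 -0.6] M [-0.02  0.04  0.  ] op 12.4
shift [ 0.003  0.36  -0.005] turn [-0.004  0.002 -0.001]
per-call x 1 [ 0.003  0.36  -0.005 -0.004  0.002 -0.001]
```

View pics/ae.png

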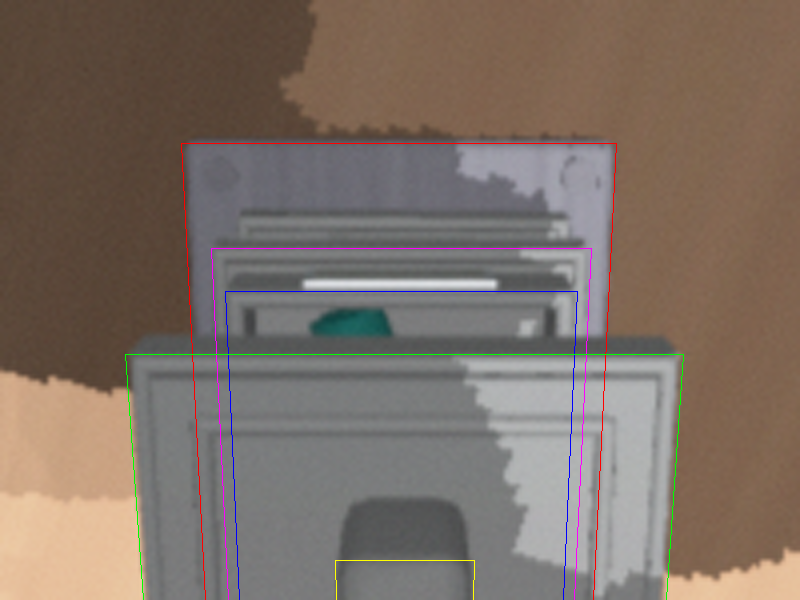

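>>> apply_moves --motion '[0.003,0.1,-0.007,-0.004,0.002,0,0,0.003,0.2,-0.007,-0.004,0.002,0,0,0.003,0.29,-0.007,-0.004,0.002,0,0,0.003,0.34,-0.007,-0.004,0.002,0,0,0.003,0.37,-0.007,-0.004,0.002,0,0,0.003,0.38,-0.007,-0.004,0.002,0,0,0.003,0.38,-0.007,-0.004,0.002,0,0]'

```text
time: 28.07
ee_pos: [0.4669, -0.0424, 0.1227]
tool_rot: [[0.308, -0.0, 0.951], [-0.951, 0.0, 0.308], [-0.001, -1.0, -0.0]]
wrist_force: [0.6, -0.3, 0.1]
opening: 0.0124
```

```bash
python3 mm2.py af lid; python3 -c "
from h import *
go((.4670,-.0425,.1055),17.9)"
```

```text
t 28.07 p [ 0.4669 -0.0424  0.1227] psi 17.92 tilt [-0.03  0.02] q [ 0.117  0.49  -0.196  2.104  0.171  0.563  0.111] F [ 0.6 -0.3  0.1] M [ 0.   -0.06  0.06] op 12.4
t 28.12 p [ 0.467  -0.0424  0.123 ] psi 17.92 tilt [-0.    0.02] q [ 0.117  0.489 -0.196  2.104  0.171  0.564  0.111] F [-0.3 -0.1 -0.9] M [-0.   -0.06 -0.05] op 12.4
t 28.12 p [ 0.467  -0.0424  0.123 ] psi 17.92 tilt [-0.    0.02] q [ 0.117  0.489 -0.196  2.104  0.171  0.564  0.111] F [-0.3 -0.1 -0.9] M [-0.   -0.06 -0.05] op 12.4
shift [ 0.001  0.175 -0.   ] turn [-0.     0.001 -0.001]
per-call x 1 [ 0.001  0.175 -0.    -0.     0.001 -0.001]
```

View pics/af.png

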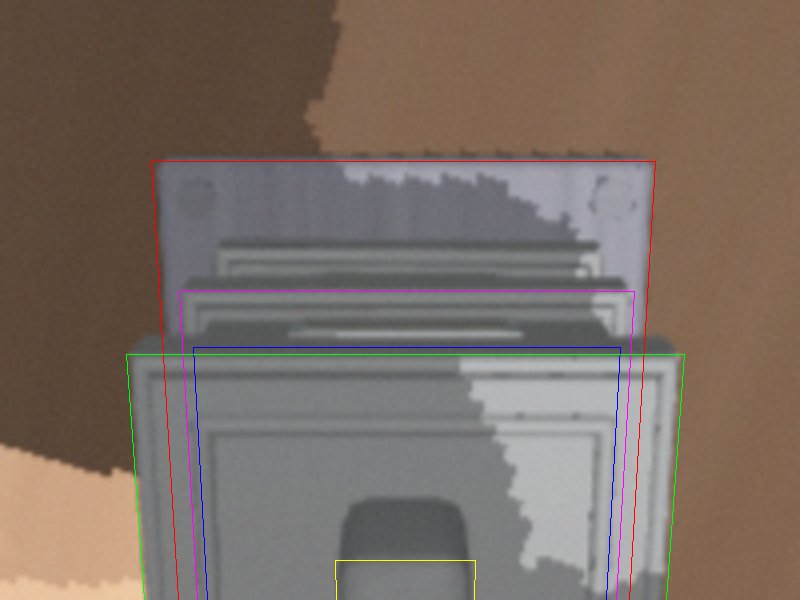

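Aligned within about half a pixel. Lower slowly.

>>> apply_moves --motion '[0,0.03,0,0,0,0,0,0,0.06,0,0,0,0,0,0,0.08,0,0,0,0,0,0,0.1,0,0,0,0,0,0,0.115,0,0,0,0,0,0,0.125,0,0,0,0,0]'

```text
time: 28.62
ee_pos: [0.467, -0.0424, 0.1103]
tool_rot: [[0.308, -0.0, 0.952], [-0.952, 0.0, 0.308], [-0.0, -1.0, -0.0]]
wrist_force: [-0.1, -0.5, -0.3]
opening: 0.0124
```

>>> apply_moves --motion '[0,0.01,0,0,0,0,0,0,0.02,0,0,0,0,0,0,0.03,0,0,0,0,0,0,0.037,0,0,0,0,0,0,0.042,0,0,0,0,0]'

```text
time: 29.03
ee_pos: [0.467, -0.0424, 0.106]
tool_rot: [[0.308, -0.0, 0.951], [-0.951, 0.0, 0.308], [-0.0, -1.0, -0.0]]
wrist_force: [0.3, -0.6, -0.6]
opening: 0.0123
```

```bash
python3 -c "
from h import *
go((.4670,-.0425,.1055),17.9)"
```

```text
t 29.03 p [ 0.467  -0.0424  0.106 ] psi 17.92 tilt [-0.01  0.02] q [ 0.108  0.521 -0.186  2.113  0.184  0.523  0.099] F [ 0.3 -0.6 -0.6] M [ 0.01 -0.02 -0.02] op 12.3
shift [ 0.001  0.005 -0.   ] turn [ 0.     0.001 -0.001]
per-call x 1 [ 0.001  0.005 -0.     0.     0.001 -0.001]
```

>>> apply_moves --motion '[0,0.005,0,0,0,0,0,0,0.009,0,0,0,0,0,0,0.009,0,0,0,0,0.2,0,0.007,0,0,0,0,0.35,0,0.0,0,0,0,0,0.6,0,0,0,0,0,0,0.6,0,-0.1,0,0,0,0,0.6,0,-0.4,0,0,0,0,0.6,0,-0.7,0,0,0,0,0.6,0,-1,0,0,0,0,0.6]'

```text
time: 29.87
ee_pos: [0.4666, -0.0423, 0.2079]
tool_rot: [[0.308, -0.001, 0.951], [-0.951, 0.001, 0.308], [-0.001, -1.0, -0.001]]
wrist_force: [1.3, 0.6, 0.6]
opening: 0.0513
```

>>> apply_moves --motion '[-0.3,0,0,0,0,0,0.6,-0.7,0,0,0,0,0,0.6,-1,0,0,0,0,0,0.6,-1,0,0,0,0,0,0.6]'

```text
time: 30.2
ee_pos: [0.4344, 0.0577, 0.2091]
tool_rot: [[0.313, 0.0, 0.95], [-0.95, 0.002, 0.313], [-0.002, -1.0, 0.001]]
wrist_force: [0.7, 0.8, 0.2]
opening: 0.051
```

>>> apply_moves --motion '[-0.3,-0.2,-0.3,0,0.22,0,0.6,-0.7,-0.2,-0.5,0,0.44,0,0.6,-1,-0.2,-0.7,0,0.66,0,0.6,-1,-0.2,-0.7,0,0.88,0,0.6,-1,-0.2,-0.7,0,0.88,0,0.6]'

```text
time: 30.62
ee_pos: [0.3342, 0.1324, 0.2301]
tool_rot: [[-0.147, 0.001, 0.989], [-0.989, 0.002, -0.147], [-0.003, -1.0, 0.0]]
wrist_force: [0.8, 0.6, 0.4]
opening: 0.0514
```

```bash
python3 snap.py ag; python3 -c "
from h import *
st()
for n in ('top','scene'):
  im=robot.get_image(n);cv2.imwrite('pics/ah_%s.png'%n,im[:,:,::-1])
im=cv2.imread('pics/ah_top.png');cv2.imwrite('pics/ah_t.png',cv2.resize(im[150:290,220:480],(800,431),interpolation=cv2.INTER_CUBIC))
im=cv2.imread('pics/ah_scene.png');cv2.imwrite('pics/ah_s.png',cv2.resize(im[70:270,210:450],(720,600),interpolation=cv2.INTER_CUBIC))"
```

```text
t 30.62 p [0.3342 0.1324 0.2301] psi -8.46 tilt [0.04 0.14] q [-0.272  0.142 -0.294  2.255  0.058  0.75  -0.753] F [0.8 0.6 0.4] M [-0.01 -0.04 -0.02] op 51.4
t 30.67 p [0.3357 0.1315 0.2301] psi -8.17 tilt [0.07 0.14] q [-0.27   0.143 -0.293  2.253  0.058  0.75  -0.745] F [ 0.4 -0.4  0. ] M [-0.01 -0.06  0.01] op 51.2
```

View pics/ah_t.png

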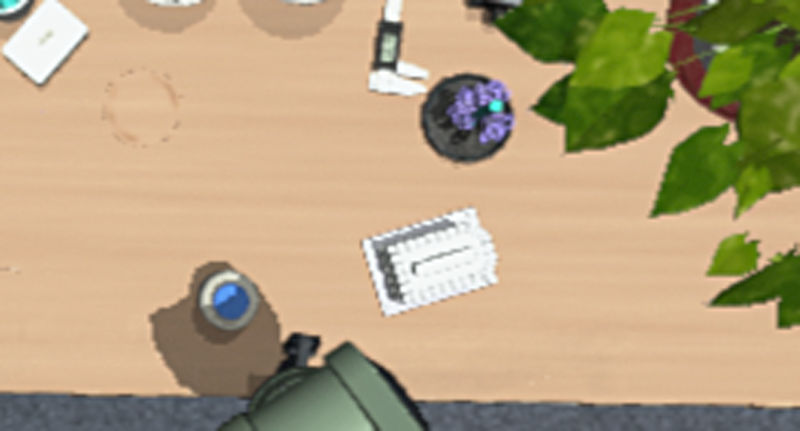

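View pics/ah_s.png

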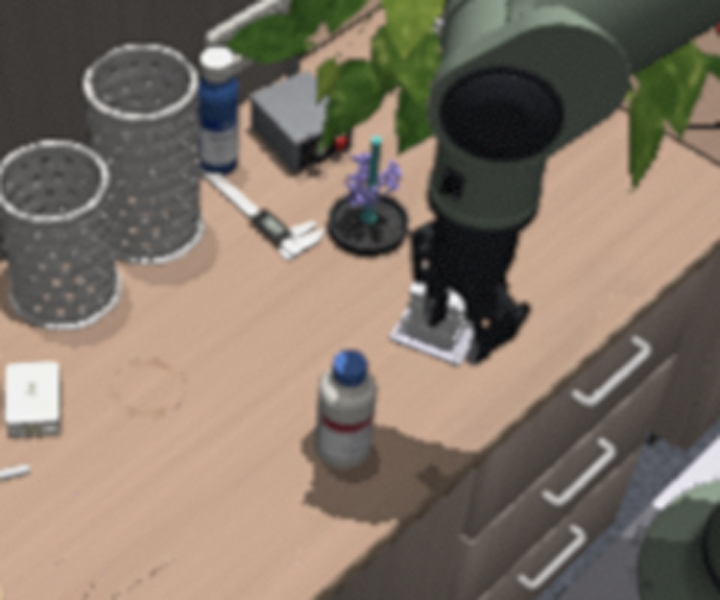

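View pics/ag.png

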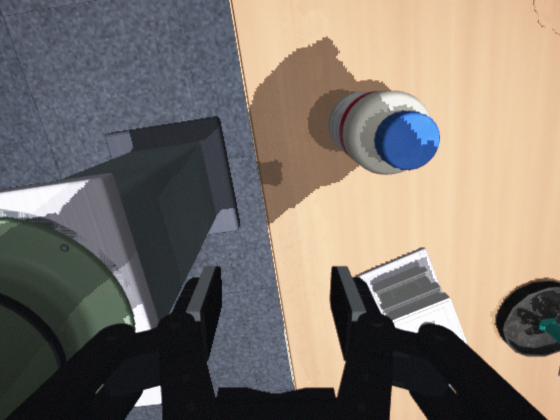

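>>> apply_moves --motion '[0.1,-0.1,0,0,0.22,0,0.6,0.2,-0.1,0,0,0.44,0,0.6,0.3,-0.1,0,0,0.66,0,0.6,0.3,-0.1,0,0,0.88,0,0.6,0.3,-0.1,0,0,1,0,0.6]'

```text
time: 31.18
ee_pos: [0.3334, 0.0996, 0.2398]
tool_rot: [[-0.621, 0.001, 0.784], [-0.784, 0.002, -0.621], [-0.002, -1.0, -0.001]]
wrist_force: [-0.3, -0.1, -0.1]
opening: 0.0513
```

>>> apply_moves --motion '[0,0,0,0,0.22,0,0.6,0,0,0,0,0.44,0,0.6,0,0,0,0,0.66,0,0.6,0,0,0,0,0.88,0,0.6,0,0,0,0,1,0,0.6,0,0,0,0,1,0,0.6]'

```text
time: 31.68
ee_pos: [0.3339, 0.099, 0.2399]
tool_rot: [[-0.931, 0.001, 0.366], [-0.366, 0.002, -0.931], [-0.002, -1.0, -0.002]]
wrist_force: [-0.3, 0.3, -0.2]
opening: 0.051
```

```bash
python3 snap.py ai; python3 - <<'E'
from h import *
import pickle
s,m=pickle.load(open('ai.pkl','rb')); im=cv2.imread('pics/ai.png')
def pts(p,P,z):
    a=np.radians(p[2]-90);R=np.array([[np.cos(a),-np.sin(a)],[np.sin(a),np.cos(a)]])
    return np.c_[np.array(P)*1e-3@R.T+p[:2],np.full(len(P),z)]
b=np.array([.4677,-.0460,-72.1]); d=np.array([.4682,-.0458,-72.1])
c=proj(m,[[.468,-.046,.04]])[0]; x0,y0=int(c[0])-80,max(0,int(c[1])-75)
f=5; v=cv2.resize(im[y0:y0+120,x0:x0+160],None,fx=f,fy=f,interpolation=cv2.INTER_CUBIC)
w=v.copy()
for P,z,col in ((RECT*1000,.007,(0,0,255)),(SK*1000,.029,(255,0,255)),(SK*1000,.060,(255,0,0)),(SK*1000,.079,(0,160,0)),(np.array([[-7,-36],[7,-36],[7,28],[-7,28]]),.1,(0,200,255))):
    uv=(proj(m,pts(b if z<.01 else d,P,z))-[x0,y0]+.5)*f-.5; cv2.polylines(w,[np.round(uv).astype(np.int32)],True,col,1)
cv2.imwrite('pics/ai1.png',v); cv2.imwrite('pics/ai2.png',w); print(c)
E
```

```text
t 31.68 p [0.3339 0.099  0.2399] psi -68.53 tilt [0.05 0.12] q [-0.3    0.099 -0.168  2.27   0.022  0.772 -1.679] F [-0.3  0.3 -0.2] M [-0.   -0.05  0.02] op 51.0
[478.65492945 107.77373047]
```

View pics/ai1.png

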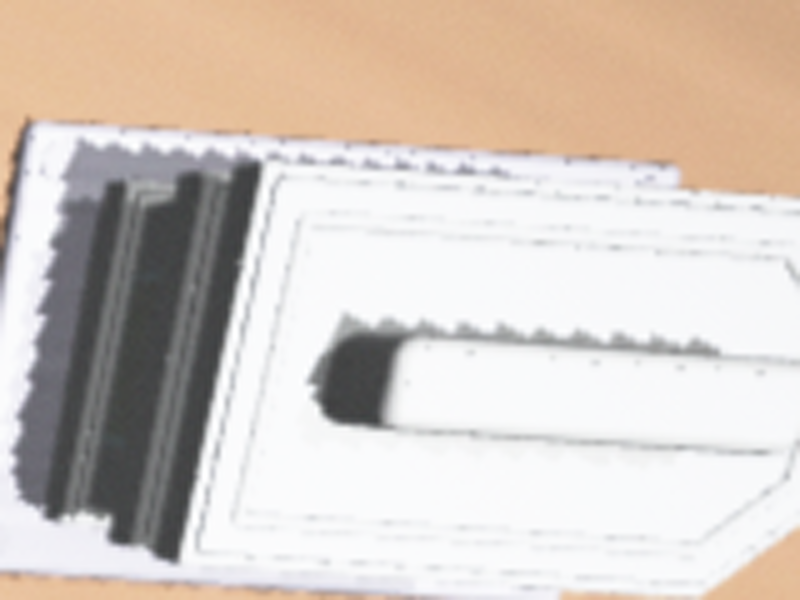

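View pics/ai2.png

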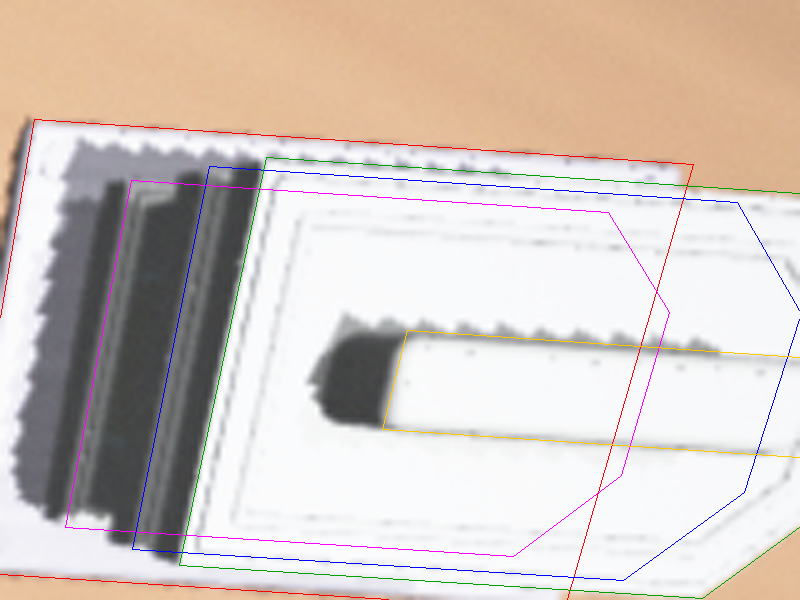

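```bash
python3 -c "
from h import *
st(); print(robot.close_job())"
```

```text
t 31.73 p [0.3338 0.0991 0.2399] psi -68.27 tilt [0.05 0.12] q [-0.3    0.099 -0.168  2.27   0.022  0.772 -1.675] F [ 0.2 -0.3 -0.1] M [ 0.05 -0.05 -0.03] op 51.3
the job is handed in; nothing more can be done
None
```

The stack is closed and the job is handed in at 31.7 s, well inside the 72 s limit. I moved the talc bottle aside and stood it upright at about (0.425, 0.175). Then I put the deep tray on the base, the shallow tray on that, and the ribbed lid on top, lowering each slowly with its clipped end over the clipped end below.

- **Seating:** In the last wrist picture the foot plate, both skirts, the lid top and the rib all lie within about a pixel of where they would be fully home. No resistance showed while lowering, and the height at release matched the expected seated height to within about 0.6 mm each time.
- **Base and bottle:** The base still matches its first measured pose and the bottle is upright.
- **Bystanders:** The wax tree is standing in its place in the last overhead and scene pictures. I did not measure the rubber mould again; nothing came near it.
- **Wax:** I saw the deep and shallow trays' pieces in them after each placing. The piece in the base was covered by the deep tray and not seen again after that.
- **Gripper:** At hand-in the arm was clear of everything and the wrist force was about zero.

No final check failed. One early alignment overlay was about 2 mm off because I had read the arm's pose after the picture instead of before it. I corrected that before placing the deep tray.

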